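# Close a drill jig: hook the slotted bar on its stud, swing it to the fence, nip the cam

## Task

Close the drill jig over the strip that lies in it: hook the open slot of the loose drill bar round the headed stud with the bar still askew, flat on the deck under the stud's head, and swing it about the stud until its long side lies flush along the fence. Then turn the cam lever clockwise until its disc nips the end of the bar firmly and stays tight, without forcing it; let go, and leave the other things on the bench where they are.

Things in the scene. Friction and masses are not known exactly. Their poses are not given: they have to be found in the camera images.
- jig: Drill jig: a steel plate fixed to the bench, 110 (its x) x 250 mm (its y), deck top 12 mm high. Origin: centre of the plate's underside; x points from the robot to the fence, y along the plate towards the stud (left), z up. Fence on its far side; the robot's side is open. A thin strip let into the deck is no obstacle.
- fence_face (a point): A point of the fence's face, at jig x = +15.5 mm, y = 0, 6 mm above the deck. The fence is a dark block 20 mm thick, 20 mm high, 125 mm long (jig y -75 to +50). There is no room for a finger between it and the closed bar: swing the bar by pushing its robot side.
- stud_slot (a point): On the deck, middle (jig x = 0, y = +80 mm) of the slot in which the fixed headed stud was set by hand. The stud stands at jig x = 0 and up to 3.5 mm either way in y; its setting is not measured. Shank 12 mm thick; head 20 mm across, its underside 15 mm and top 22 mm above the deck.
- drill_bar: Loose aluminium drill bar, two brass bushes 2 mm proud of its top: 30 wide (its x) x 165 long (its y) x 12 mm thick, 0.3 kg. Origin: centre of underside. Its +y end has an open slot 14 mm wide, 25 mm deep, flared to about 20 mm. Starts on the bench left of the jig, slotted end leftward. Closed, its axes lie along the jig's, its +x side on the fence.
- slot_seat (a point): On the bar's underside, the point of its middle line (bar y = +63 mm) where the stud's axis stands when the slot is fully home on the stud. It is 145.5 mm from the bar's plain end.
- lever: Cam lever: steel arm and, under it, an upright eccentric disc (40 mm across, on the deck) turning as one on the jig about an upright axis at jig x = +5, y = -85.5 mm. Origin: on that axis at deck height. Its yaw equals the jig's when fully open and falls as it turns clockwise seen from above (starts at 0 to 0.3 rad, stop at 2.0); open, the arm points 50 degrees right of the jig's +x.
- cam_centre (a point): Centre of the eccentric disc, 8 mm above the deck, 9 mm off the lever's axis. Lever open, the disc stands clear of the bar's plain end; turned clockwise it presses on that end and drives the bar home on the stud, 5 to 9 mm per rad, so after the bite the force rises steeply. The bite comes, by the stud's setting, between about 0.85 and 1.75 rad.
- lever_knob (a point): Middle of the lever's black upright knob, 18 mm thick, 85 mm from the lever's axis, its top 14 mm above and its foot 16 mm below this point. The free lever drags with about 1.4 N here and stays where it is left. Pushed here with about 7 N across the lever, the cam nips the bar with 10 to 30 N, as it should (6 to 60 N); well over 12 N here forces it.
- findings_tin: Small tin fixed on the bench between the bar and the jig, its lid standing open, 103 mm high, all within 80 mm of its origin (centre of its underside): carry the bar round it or over it.
- matchbox: Bystander, to be left alone: matchbox, 36 x 52 x 14 mm. Origin: centre of its underside.
- loupe: Bystander, to be left alone: black eye loupe, 37 mm across, 26 mm high. Origin: centre of its underside.
- screwdriver: Bystander, to be left alone: screwdriver with orange handle, 128 mm long, lying. Origin: centre of its underside.
- punch: Bystander, to be left alone: steel punch, 78 mm long, lying. Origin: centre of its underside.
- spirit_lamp: Bystander, to be left alone: round spirit lamp, 72 mm across, 71 mm high. Origin: centre of its underside.
- pumice_cup: Bystander, to be left alone: enamel cup, 62 mm across, 45 mm high. Origin: centre of its underside.
- wax_block: Bystander, to be left alone: brown block of wax, 30 x 62 x 18 mm. Origin: centre of its underside.
Mind the look-alikes: they are no part of the job. There is more than one size of the drill_bar; the one meant has the size given above.

How it is judged:
By the outcome, as a careful person would: the job done as asked, in the order asked, and still so for the second after the job is handed in, with the robot touching nothing.
It also fails if it takes over 67 s, if anything falls off the work surface, if the arm or the gripper's body presses on something with over 40 N, if the wrist force passes 120 N, or if a joint passes its speed limit or range.

## Robot

A 6-joint arm with a two-finger parallel gripper is mounted at the origin on a cart in front of the work surface, level with it; the furniture and walls round the work are solid. World frame = base frame: x ahead of the robot, y to its left, z up, the work surface at z = 0. Lengths are in m, angles in rad, forces in N, time in s.
With the tool pointing down it reaches from about 0.35 to 0.975 m from the base axis. Payload 4.9 kg.
Tool frame: the origin (TCP) lies at the very end of the fingers, on their centre line; the grasp point (between the pads) lies 19 mm behind it; z points along the fingers, y is the line along which they close (so a half turn about z gives the same grasp; the last joint's range is limited). The gripper opens to 85 mm and grips with 20 to 120 N. Pads are 22 mm wide; open, the fingers measure 114 mm over their backs; the gripper's body (76 mm by 85 mm) begins 54 mm behind the grasp point. The pads swing forward as they close: fully open they stand 13 mm farther back than shut.
Start: joints at [-1.436, 0.053, 1.613, -0, 1.476, -0.119], TCP at [0.157, -0.605, 0.196] pointing down, gripper open.
Joint ranges: [-3.01, 3.01], [-1.01, 2.22], [0.06, 2.58], [-1.02, 4.17], [0.09, 2.62], [-3.14, 3.14]. Speed limits (rad/s): [2.57, 2.57, 3.14, 3.14, 3.14, 3.14].

## Interface

Orientations are given as a unit quaternion [w, x, y, z].
In Python, from plant import state, optics, ticket, nets gives the robot as it stands. The module is installed in compiled form; this text tells all that it offers.
- The arm moves only by the shell command python3 -m inch 'ROWS' [OPENING]. ROWS is JSON, a list of rows, each an object of numbers: "dx", "dy", "dz": the shift along the tool's x, y, z as a fraction of full scale; "rx", "ry", "rz": the turn, a rotation vector about the tool's x, y, z as a fraction of full scale. In form: [{"dx": .., "dy": .., "dz": .., "rx": .., "ry": .., "rz": ..}, ...]. A call has 1 to 5 rows; each row is the pose to reach, as a shift and turn from the pose commanded when the call began, along the tool's axes at that moment; what a row does not reach only later rows make up. Full scale, the value 1, is 0.8 m for a shift and 1.5 rad for a turn. A row lasts 1/10 s, in which the tool goes at most 50 mm and 8.59 degrees, less where a joint would pass 70% of its speed; a pose out of reach is approached as far as the arm can. A call with a number of a shift or a turn outside -1 to 1 is refused whole. A call with a gripper value outside its range is refused whole. OPENING is the opening, from -1 (shut) to 1 (fully open), set as the call begins (- or left out, the last holds). The fingers move at their own pace and stop on an object; the grip force is fixed at half the most. Time passes only in rows, so rows that repeat a pose let the fingers close. It gives the time, the measured TCP pose, the force, the opening and the grip force at its end, in the units of the state.
- state(): the state, without advancing time (a new reading comes with each control period).
- optics.grab_frame(name): name is "scene" or "top"; returns the picture (480x640x3 uint8, red, green, blue); there is no depth.
- optics.camera_info(name): a dict with "fx", "fy", "cx", "cy" (pixels), "R" (3x3) and "t" (3): a world point X has camera coordinates R X + t. Camera axes: x right, y down, z forward; pixel columns grow to the right and rows downward; lengths in m; the calibration is good to about 2 mm. A picture is of the moment at which its call begins. camera_info takes no time and is no camera call.
- ticket.job_done(): hands the job in; it is judged then, once.
Trained networks look in the newest picture that a camera, given by its name, has taken for a name from the list of things; names that differ only in an ending like _2 or _b are one class to them, and where a whole thing is asked for, a point or a joint stands for the part that bears it (a point fixed in the world has none). Each returns a list of dicts, best first, with "confidence" (0 to 1); they miss things now and then, are a little off and sometimes report something else, mostly with a low value. They report only what shows in the picture. A call takes as long as a camera call. They do not tell look-alikes from the thing itself.
- nets.boxes_of(camera, name): "bbox" ([centre column, centre row, width, height] in pixels, round what is visible of it).
- nets.outline_of(camera, name): "pixels" (480x640 bool, what is visible of it) and "bbox" ([centre column, centre row, width, height] in pixels, round what is visible of it).
The state is a dict: "time": time; "joint_pos": joint angles; "joint_vel": joint speeds; "joint_efforts": joint torques, N m; "tool_pos": TCP position; "tool_rot": TCP orientation; "contact_force": force on the tool from outside, world axes, zero at the start; "ft_torque": the same for the moment, N m; "gripper_width": opening from 0.0 (shut) to 1.0 (fully open); "grasp_force": force on a finger pad.
Only numpy, scipy, OpenCV 4.12 (cv2) and the standard library are available. Lean on these libraries where they do the work, as an engineer would, in place of code of your own. Each camera call takes 0.05 s, during which the arm holds its last target. There are 200 camera calls.

## Working session

There is one attempt and no reset: what is moved stays moved. The work goes in short steps, Python scripts to look and compute and a shell command to move; the robot and the scene stay as the last step left them, time stands still between calls to the robot, and variables do not carry over. Pictures are saved under pics/ and viewed, at most 10 in all, crops included, and the job is handed in when it is done.

```bash
mkdir -p pics; cat > h.py <<'E'
import numpy as np, cv2, json
from plant import state, optics, ticket, nets
def proj(cam,P):
    c=optics.camera_info(cam); X=np.atleast_2d(P)@np.array(c['R']).T+np.array(c['t'])
    return np.c_[c['fx']*X[:,0]/X[:,2]+c['cx'], c['fy']*X[:,1]/X[:,2]+c['cy']]
def back(cam,uv,z):
    c=optics.camera_info(cam); R=np.array(c['R']);t=np.array(c['t']); uv=np.atleast_2d(uv).astype(float)
    d=np.c_[(uv[:,0]-c['cx'])/c['fx'],(uv[:,1]-c['cy'])/c['fy'],np.ones(len(uv))]@R
    o=-R.T@t; s=(z-o[2])/d[:,2]; return o+d*s[:,None]
def save(cam,name,crop=None,scale=1):
    im=optics.grab_frame(cam)
    if crop: im=im[crop[1]:crop[3],crop[0]:crop[2]]
    if scale!=1: im=cv2.resize(im,None,fx=scale,fy=scale,interpolation=cv2.INTER_CUBIC)
    cv2.imwrite('pics/'+name,im[:,:,::-1])
E
python3 - <<'E'
from h import *
for c in('scene','top'):
    save(c,c+'0.png'); i=optics.camera_info(c); R=np.array(i['R']);print(c,i['fx'],-R.T@np.array(i['t']),R.round(3).tolist())
for n in ['jig','drill_bar','lever_knob','findings_tin','lever']:
    print(n,[(r['confidence'],np.round(r['bbox'],1).tolist()) for r in nets.boxes_of('top',n)[:4]])
s=state();print(s)
E
```

```text
scene 501.6224268864719 [0.0368029  0.65614553 0.8076655 ] [[-0.749, -0.662, 0.019], [-0.46, 0.5, -0.734], [0.476, -0.558, -0.679]]
top 469.6079297443666 [0.4803692  0.04625123 1.11379608] [[0.01, -1.0, 0.014], [-0.999, -0.011, -0.043], [0.043, -0.014, -0.999]]
jig [(0.59, [415.6, 224.9, 130.1, 56.0]), (0.41, [312.1, 309.2, 26.4, 30.1])]
drill_bar [(0.95, [223.8, 240.0, 71.4, 32.3]), (0.94, [145.4, 225.3, 46.9, 13.3])]
lever_knob [(0.71, [457.0, 219.1, 50.7, 32.0])]
findings_tin [(0.53, [461.1, 313.4, 37.4, 35.4])]
lever [(0.58, [459.9, 219.2, 45.7, 33.7]), (0.21, [223.2, 241.9, 70.3, 35.0])]
{'time': 0.35, 'joint_pos': array([-1.43602465e+00,  5.28489010e-02,  1.61319522e+00,  1.49069380e-05,
        1.47596933e+00, -1.19021336e-01]), 'joint_vel': array([-4.03370116e-04, -1.72322926e-03, -4.00027087e-03, -2.18811990e-05,
       -2.58608430e-04,  1.35368639e-03]), 'joint_efforts': array([-1.60570798e-03, -3.93034887e+01, -3.69747341e+01, -1.32235750e-04,
        3.15994977e-03,  1.35420899e-05]), 'tool_pos': array([ 0.15689472, -0.60482935,  0.19543464]), 'tool_rot': array([-2.10452247e-04,  9.91959504e-01,  1.26555512e-01,  5.76268275e-06]), 'contact_force': array([ 0.62943594,  0.09783393, -0.6072469 ]), 'ft_torque': array([-0.04977463, -0.00938445, -0.00120531]), 'grasp_force': 0.0, 'gripper_width': 1.0026819665801876}
```

View pics/top0.png

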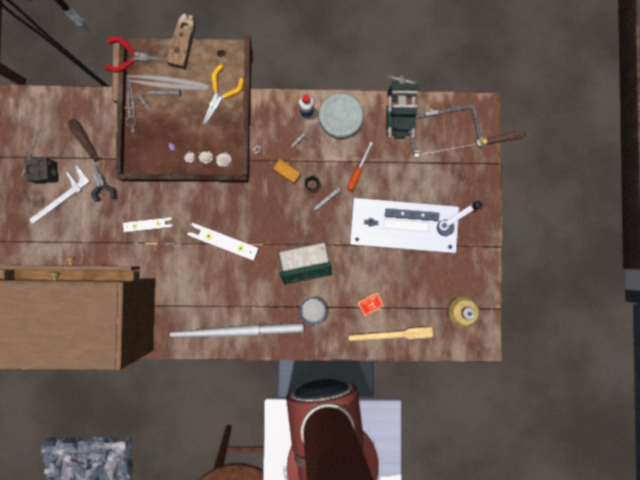

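View pics/scene0.png

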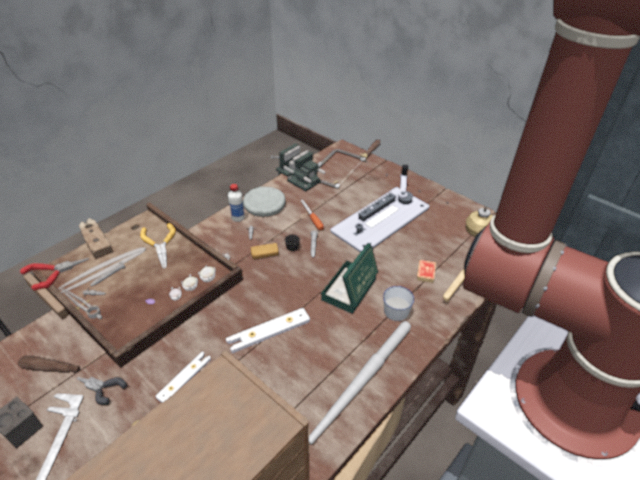

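The top view shows two slotted bars that could be taken for the drill bar: the larger one at (223,241), about 165 mm, and the smaller at (147,225), about 110 mm. I choose the larger. The jig is at (405,225), with the stud near (371,222) and the knob near (477,206). The tin is at (305,263). In the scene view they are at (268,329), (183,377) and (380,215).

```bash
cat > m.py <<'E'
from h import *
def rect(im,box,z,cam='top',thr=150,sc=8):
    x0,y0,x1,y1=box; c=cv2.resize(im[y0:y1,x0:x1],None,fx=sc,fy=sc,interpolation=cv2.INTER_CUBIC)
    m=((c.min(2)>thr)).astype(np.uint8)
    cs,_=cv2.findContours(m,cv2.RETR_EXTERNAL,cv2.CHAIN_APPROX_NONE); k=max(cs,key=cv2.contourArea)[:,0,:]
    uv=(k+.5)/sc-.5+[x0,y0]
    P=back(cam,uv,z)[:,:2]
    r=cv2.minAreaRect((P*1000).astype(np.float32)); return r,P
E
python3 - <<'E'
from m import *
im=optics.grab_frame('top')
for n,b,z in(('bar',(180,215,265,268),.012),('jig',(340,190,470,260),.012)):
    for t in(130,160,190):
        r,P=rect(im,b,z,thr=t); print(n,t,np.round(r[0],1),np.round(r[1],1),round(r[2],2))
for n in ['lever_knob','stud_slot','lever','findings_tin']:
  for cam in('top','scene'):
    if cam=='scene': optics.grab_frame('scene')
    r=nets.boxes_of(cam,n); print(n,cam,[(q['confidence'],np.round(q['bbox'],1).tolist()) for q in r[:3]])
a=cv2.resize(im[210:270,180:280],(800,480),interpolation=cv2.INTER_CUBIC)
b=cv2.resize(im[190:260,345:490],(800,386),interpolation=cv2.INTER_CUBIC)
cv2.imwrite('pics/crop1.png',cv2.resize(np.vstack([a,b]),(554,600))[:,:,::-1])
cv2.imwrite('pics/jig.png',b[:,:,::-1])
E
```

```text
bar 130 [517.1 261. ] [169.1  35.1] 69.81
bar 160 [517.1 260.8] [167.2  32.9] 69.64
bar 190 [517.1 260.7] [165.1  30.9] 69.6
jig 130 [ 559. -178.] [280.4 117.1] 86.4
jig 160 [ 559.3 -179. ] [278.4 113.5] 86.49
jig 190 [ 559.3 -179.6] [277.2 111. ] 86.51
lever_knob top [(0.91, [457.6, 215.6, 51.5, 37.8]), (0.67, [371.9, 305.5, 29.7, 20.2])]
lever_knob scene [(0.85, [406.1, 185.3, 15.3, 39.5])]
stud_slot top [(0.89, [414.6, 225.9, 130.1, 52.3])]
stud_slot scene [(0.89, [378.2, 205.2, 96.5, 83.0])]
lever top [(0.94, [458.9, 218.6, 43.9, 30.8])]
lever scene [(0.58, [403.8, 184.9, 20.2, 40.8])]
findings_tin top [(0.31, [457.4, 218.3, 46.9, 32.0])]
findings_tin scene [(0.23, [397.1, 307.0, 34.1, 39.3])]
```

View pics/crop1.png

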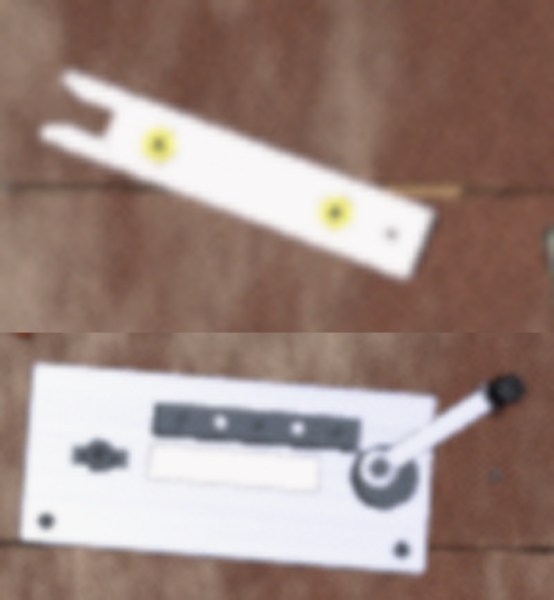

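The crop confirms the choice: the 165 x 30 bar has its slot to the upper left and bushes at about (222,235) and (246,244). The jig shows the stud at (371,222), the cam pivot at (444,225) and the knob at (477,204).

```bash
cat > j.py <<'E'
from m import *
from scipy.optimize import least_squares
im=optics.grab_frame('top'); sc=8; x0,y0,x1,y1=340,185,490,262
c=cv2.resize(im[y0:y1,x0:x1],None,fx=sc,fy=sc,interpolation=cv2.INTER_CUBIC)
m=(c.min(2)>170).astype(np.uint8)
m=cv2.morphologyEx(m,cv2.MORPH_CLOSE,np.ones((200,200)))if 0 else m
cs,_=cv2.findContours(m,cv2.RETR_EXTERNAL,cv2.CHAIN_APPROX_NONE);k=max(cs,key=cv2.contourArea)
f=cv2.drawContours(np.zeros_like(m),[k],-1,1,-1); f=cv2.morphologyEx(f,cv2.MORPH_OPEN,cv2.getStructuringElement(cv2.MORPH_ELLIPSE,(81,81)))
k=max(cv2.findContours(f,cv2.RETR_EXTERNAL,cv2.CHAIN_APPROX_NONE)[0],key=cv2.contourArea)[:,0]
P=back('top',(k+.5)/sc-.5+[x0,y0],.012)[:,:2]*1000
r=cv2.minAreaRect(P.astype(np.float32));print(r)
def loc(p,P): 
    q=P-p[:2]; a=p[2]; return np.c_[q[:,0]*np.cos(a)+q[:,1]*np.sin(a),-q[:,0]*np.sin(a)+q[:,1]*np.cos(a)]
def res(p):
    L=loc(p,P); d=np.abs(L)-[55+p[3],125+p[3]]; return np.max(d,1)
s=least_squares(res,[*r[0],np.deg2rad(r[2]-90),0],loss='soft_l1');p=s.x;print('jig',p)
np.save('jig.npy',p)
# dark blobs
g=c.max(2); d=(g<110).astype(np.uint8); n,l,st,ce=cv2.connectedComponentsWithStats(d)
for i in range(1,n):
    if st[i,4]>300:
        uv=(ce[i]+.5)/sc-.5+[x0,y0]; w=st[i]/sc
        print(uv.round(2),w.round(1),[loc(p,back('top',uv,z)[:,:2]*1000)[0].round(1).tolist() for z in(.012,.034,.045)])
E
python3 j.py; python3 - <<'E'
from h import *
im=optics.grab_frame('top'); cv2.imwrite('pics/stud.png',cv2.resize(im[210:235,355:400],None,fx=16,fy=16,interpolation=cv2.INTER_CUBIC)[:,:,::-1])
sc=optics.grab_frame('scene'); a=cv2.resize(sc[155:255,320:440],None,fx=6,fy=6,interpolation=cv2.INTER_CUBIC); cv2.imwrite('pics/sc1.png',a[:,:,::-1])
E
```

```text
((559.6997680664062, -168.05905151367188), (255.18331909179688, 111.24736785888672), 85.9226303100586)
jig [ 5.59833268e+02 -1.66036367e+02 -7.13129980e-02 -2.20120858e-01]
[477.02 205.25] [131.4  14.6  13.1  13.9 989.6] [[60.8, -168.7], [57.7, -161.2], [56.2, -157.4]]
[392.03 212.49] [51.  26.1  3.4  4.1 70.9] [[26.9, 31.0], [24.5, 34.5], [23.3, 36.2]]
[412.16 213.96] [70.9 27.8  3.6  3.6 76.1] [[27.4, -16.7], [25.0, -12.3], [23.8, -10.1]]
[432.92 216.53] [ 90.5  29.2   6.5   6.1 151.8] [[25.4, -66.2], [23.0, -60.8], [21.8, -58.0]]
[400.19 216.43] [57.8 31.1  6.5  1.4 43.1] [[19.2, 11.1], [17.0, 14.9], [15.8, 16.9]]
[412.12 217.29] [68.9 31.9  7.6  1.6 66.2] [[19.5, -17.2], [17.3, -12.8], [16.1, -10.5]]
[424.61 218.38] [81.6 33.   6.9  1.5 56.9] [[19.4, -46.9], [17.1, -41.8], [16.0, -39.3]]
[370.51 221.85] [ 25.9  34.6  10.1   4.9 239.8] [[0.6, 79.9], [-1.3, 82.5], [-2.2, 83.7]]
[474.61 227.32] [132.5  39.8   6.    5.9 169. ] [[8.1, -166.5], [6.1, -159.0], [5.1, -155.3]]
[439.28 230.72] [97.8 42.2  5.4  7.2 75.8] [[-6.8, -83.6], [-8.6, -77.8], [-9.4, -74.9]]
[461.58 236.52] [120.9  49.1   2.8   5.5  73.2] [[-16.1, -137.2], [-17.7, -130.3], [-18.5, -126.9]]
[345.21 244.8 ] [  0.   58.9  14.4   2.6 193.4] [[-58.1, 135.1], [-58.9, 136.5], [-59.2, 137.2]]
[472.54 246.04] [117.4  59.5  32.6   4.2 569.2] [[-36.4, -164.6], [-37.6, -157.2], [-38.1, -153.5]]
```

View pics/sc1.png

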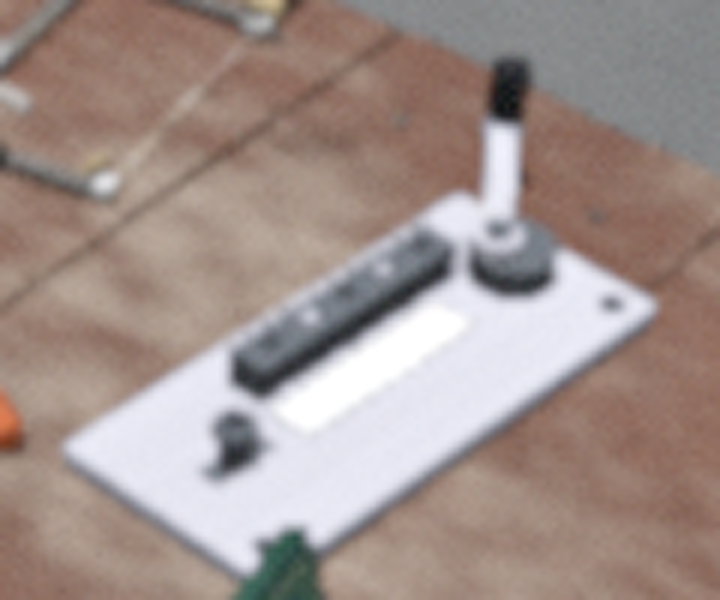

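```bash
cat >> h.py <<'E'
def j2w(xy,z):
    p=np.load('jig.npy'); c,s=np.cos(p[2]),np.sin(p[2]); x,y=np.atleast_2d(xy).T
    return np.c_[p[0]+c*x-s*y,p[1]+s*x+c*y,np.full(len(x),z*1000.)]/1000
def go(x,y,z,phi=None):
    """fractions for a move of the TCP to x,y,z with tool-x heading phi (deg), from the measured pose"""
    from scipy.spatial.transform import Rotation as Ro
    s=state(); q=s['tool_rot']; R=Ro.from_quat([q[1],q[2],q[3],q[0]])
    d=R.inv().apply(np.array([x,y,z])-s['tool_pos'])/.8
    out=dict(zip(('dx','dy','dz'),d.round(4)))
    if phi is not None:
        a=np.deg2rad(phi); T=Ro.from_matrix(np.array([[np.cos(a),np.sin(a),0],[np.sin(a),-np.cos(a),0],[0,0,-1]]).T)
        out.update(zip(('rx','ry','rz'),((R.inv()*T).as_rotvec()/1.5).round(4)))
    print('pos',s['tool_pos'].round(4),'F',s['contact_force'].round(1),'go',{k:float(v) for k,v in out.items()})
E
python3 - <<'E'
from h import *
print('corners',proj('scene',j2w([[55,125],[55,-125],[-55,-125]],.012)).round(1).tolist(),'seen',[330.8,229.5],[396.7,186.7],[429.2,205.8])
for y in(76.5,80,83.5): print(y,'top',proj('top',j2w([[0,y]],.034))[0].round(1),'scene head',proj('scene',j2w([[0,y]],.034))[0].round(1))
for e in(65,95): print('slotend',e,proj('top',j2w([[0,e]],.012)).round(1))
# knob triangulation
from scipy.optimize import least_squares
f=lambda X:np.r_[proj('top',X)[0]-[477.02,205.25],proj('scene',X)[0]-[320+508/6,155+88/6]]
X=least_squares(f,[.6,-.33,.05]);print('knob',X.x,X.fun)
K=X.x[:2]-j2w([[5,-85.5]],0)[0,:2]; print(np.linalg.norm(K),'yaw open-rel',np.arctan2(K[1],K[0])+np.deg2rad(50)-np.load('jig.npy')[2])
go(.517,.261,.16,69.6)
# stud crop profile: sample dark along slot line
im=optics.grab_frame('top').max(2); print(im[217:227,360:382])
E
```

```text
corners [[330.2, 228.5], [396.5, 186.4], [429.6, 205.1]] seen [330.8, 229.5] [396.7, 186.7] [429.2, 205.8]
76.5 top [373.1 221.5] scene head [361.2 223.4]
80 top [371.6 221.4] scene head [360.2 224. ]
83.5 top [370.1 221.3] scene head [359.2 224.7]
slotend 65 [[376.8 222.6]]
slotend 95 [[364.1 221.6]]
knob [ 0.60458863 -0.32441149  0.05129265] [-0.19805685 -0.30055056  0.41688655  0.01398726]
0.08598666602570802 yaw open-rel -0.06427404076397608
pos [ 0.1569 -0.605   0.1957] F [-0.7 -0.   0.1] go {'dx': 0.7075, 'dy': -0.9348, 'dz': 0.0446, 'rx': -0.0, 'ry': 0.0, 'rz': -0.6406}
[[247 247 247 247 246 247 246 244 237 225 216 222 233 240 245 247 247 248
  247 248 247 248]
 [247 247 246 244 241 239 237 230 208 175 156 166 185 213 235 244 246 246
  247 247 247 248]
 [248 247 244 234 216 202 199 183 154 126 114 115 131 165 204 231 237 239
  243 247 247 247]
 [247 247 243 225 181 152 143 132 117 103  93  94 107 127 154 185 197 206
  227 241 247 247]
 [247 247 242 220 167 126 111 110 105  91  82  84  98 109 118 136 144 163
  203 239 247 247]
 [248 247 240 213 159 123 102 105 104  94  83  89  99 106 103 106 123 147
  197 238 247 247]
 [248 247 240 216 169 138 119 115 111 101  98 100 107 105  98 107 122 146
  199 238 246 246]
 [247 247 242 227 204 190 175 158 130 115 109 109 113 113 117 130 145 162
  203 238 247 247]
 [248 248 246 242 239 235 232 214 170 134 129 131 140 150 171 188 194 200
  223 241 247 247]
 [247 248 247 247 246 246 244 237 215 194 188 189 196 212 227 235 236 237
  241 245 247 247]]
```

View pics/stud.png

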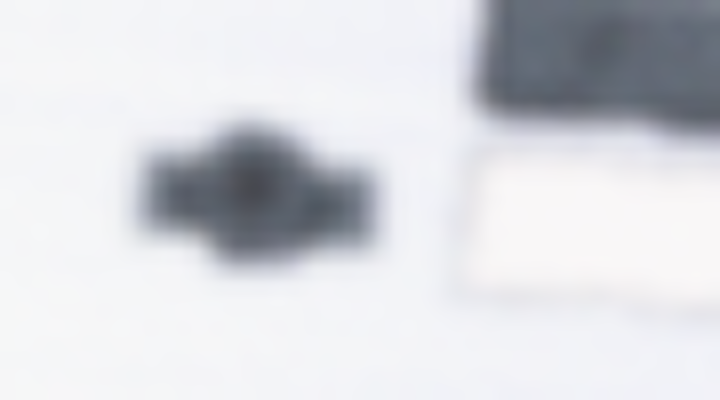

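Both cameras agree on the jig within about 1 px, and the stud head at (370.4,221.4) sits at about jig y = +83. I'll reach for the bar now.

```bash
for i in 1; do
python3 -m inch '[{"dx":0.04,"dy":-0.047},{"dx":0.08,"dy":-0.094},{"dx":0.12,"dy":-0.14},{"dx":0.15,"dy":-0.187},{"dx":0.177,"dy":-0.234}]' 0.4
python3 -m inch '[{"dx":0.04,"dy":-0.047},{"dx":0.08,"dy":-0.094},{"dx":0.12,"dy":-0.14},{"dx":0.15,"dy":-0.187},{"dx":0.177,"dy":-0.234}]'
python3 -m inch '[{"dx":0.04,"dy":-0.047},{"dx":0.08,"dy":-0.094},{"dx":0.12,"dy":-0.14},{"dx":0.15,"dy":-0.187},{"dx":0.177,"dy":-0.234}]'
done; python3 -c "
from h import *
go(.517,.261,.13,69.6)"
```

```text
pos [ 0.1569 -0.605   0.1957] F [-0.6 -0.4 -0.1] go {'dx': 0.7074, 'dy': -0.9348, 'dz': 0.0822, 'rx': 0.0, 'ry': 0.0, 'rz': -0.6406}validation failed for argument at $[0]...
validation failed for argument at $[0]...
validation failed for argument at $[0]...
```

```bash

python3 -m inch '[{"dx":0.04,"dy":-0.047,"dz":0,"rx":0,"ry":0,"rz":0},{"dx":0.08,"dy":-0.094,"dz":0,"rx":0,"ry":0,"rz":0},{"dx":0.12,"dy":-0.14,"dz":0,"rx":0,"ry":0,"rz":0},{"dx":0.15,"dy":-0.187,"dz":0,"rx":0,"ry":0,"rz":0},{"dx":0.177,"dy":-0.234,"dz":0,"rx":0,"ry":0,"rz":0}]' 0.4; python3 -c "
from h import *
go(.517,.261,.13,69.6)"
```

```text
time: 1.7
tool_pos: [0.2476, -0.3864, 0.1957]
tool_rot: [0.0, 0.992, 0.127, 0.0]
contact_force: [0.7, 0.5, 0.4]
gripper_width: 0.7
grasp_force: 0.0
pos [ 0.2476 -0.3864  0.1957] F [0.7 0.5 0.4] go {'dx': 0.5293, 'dy': -0.6987, 'dz': 0.0822, 'rx': 0.0002, 'ry': -0.0001, 'rz': -0.6405}
```

```bash

for r in 1; do python3 -m inch '[{"dx":0.04,"dy":-0.047,"dz":0,"rx":0,"ry":0,"rz":0},{"dx":0.08,"dy":-0.094,"dz":0,"rx":0,"ry":0,"rz":0},{"dx":0.12,"dy":-0.14,"dz":0,"rx":0,"ry":0,"rz":0},{"dx":0.15,"dy":-0.187,"dz":0,"rx":0,"ry":0,"rz":0},{"dx":0.177,"dy":-0.234,"dz":0,"rx":0,"ry":0,"rz":0}]' >/dev/null
python3 -m inch '[{"dx":0.177,"dy":-0.234,"dz":0,"rx":0,"ry":0,"rz":0},{"dx":0.177,"dy":-0.234,"dz":0,"rx":0,"ry":0,"rz":0},{"dx":0.177,"dy":-0.234,"dz":0,"rx":0,"ry":0,"rz":0},{"dx":0.177,"dy":-0.234,"dz":0,"rx":0,"ry":0,"rz":0},{"dx":0.177,"dy":-0.234,"dz":0,"rx":0,"ry":0,"rz":0}]' >/dev/null
python3 -m inch '[{"dx":0.177,"dy":-0.234,"dz":0,"rx":0,"ry":0,"rz":-0.32},{"dx":0.177,"dy":-0.234,"dz":0,"rx":0,"ry":0,"rz":-0.32},{"dx":0.177,"dy":-0.234,"dz":0,"rx":0,"ry":0,"rz":-0.32},{"dx":0.177,"dy":-0.234,"dz":0,"rx":0,"ry":0,"rz":-0.32},{"dx":0.177,"dy":-0.234,"dz":0,"rx":0,"ry":0,"rz":-0.32}]'
done
python3 -c "
from h import *
go(.517,.261,.13,69.6)"
```

```text
time: 3.2
tool_pos: [0.5177, 0.265, 0.1956]
tool_rot: [-0.0, 0.933, 0.36, 0.0]
contact_force: [-0.2, -0.2, 0.1]
gripper_width: 0.698
grasp_force: 0.0
pos [0.5177 0.265  0.1956] F [-0.2 -0.2  0.1] go {'dx': -0.004, 'dy': 0.0032, 'dz': 0.082, 'rx': -0.0001, 'ry': -0.0003, 'rz': -0.319}
```

```bash

python3 -m inch '[{"dx":-0.004,"dy":0.0032,"dz":0.06,"rx":0,"ry":0,"rz":-0.319},{"dx":-0.004,"dy":0.0032,"dz":0.11,"rx":0,"ry":0,"rz":-0.319},{"dx":-0.004,"dy":0.0032,"dz":0.16,"rx":0,"ry":0,"rz":-0.319},{"dx":-0.004,"dy":0.0032,"dz":0.19,"rx":0,"ry":0,"rz":-0.319},{"dx":-0.004,"dy":0.0032,"dz":0.19,"rx":0,"ry":0,"rz":-0.319}]' >/dev/null
python3 -m inch '[{"dx":0,"dy":0,"dz":0.025,"rx":0,"ry":0,"rz":0},{"dx":0,"dy":0,"dz":0.049,"rx":0,"ry":0,"rz":0},{"dx":0,"dy":0,"dz":0.049,"rx":0,"ry":0,"rz":0}]'
python3 -c "
from h import *
go(.517,.261,.004,69.6); save('top','g1.png',(190,210,270,270),8)"
```

```text
time: 4.0
tool_pos: [0.5155, 0.2577, 0.0037]
tool_rot: [-0.0, 0.822, 0.569, -0.001]
contact_force: [-0.1, -0.4, -0.7]
gripper_width: 0.696
grasp_force: 0.0
pos [0.5155 0.2577 0.0037] F [-0.1 -0.4 -0.7] go {'dx': 0.0046, 'dy': 0.0003, 'dz': -0.0004, 'rx': -0.0014, 'ry': 0.0011, 'rz': -0.0021}
```

View pics/g1.png

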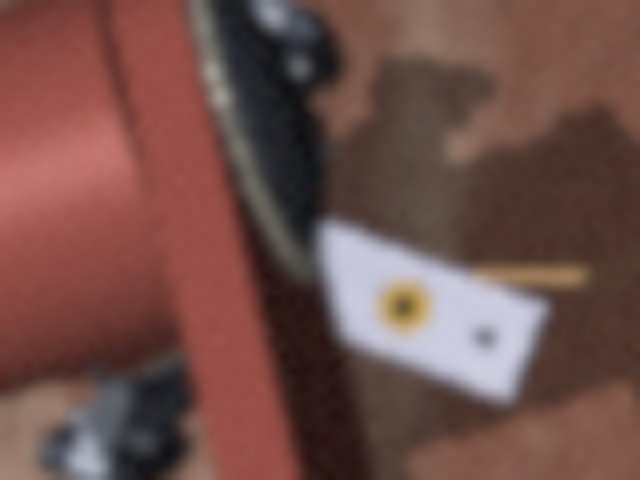

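The picture shows the arm over the bar, the plain end free at (250,250) and the fingers straddling the bar squarely. I'll close.

```bash

python3 -m inch '[{"dx":0.004,"dy":0,"dz":0,"rx":0,"ry":0,"rz":-0.002},{"dx":0.004,"dy":0,"dz":0,"rx":0,"ry":0,"rz":-0.002},{"dx":0.004,"dy":0,"dz":0,"rx":0,"ry":0,"rz":-0.002},{"dx":0.004,"dy":0,"dz":0,"rx":0,"ry":0,"rz":-0.002},{"dx":0.004,"dy":0,"dz":0,"rx":0,"ry":0,"rz":-0.002}]' -1
python3 -m inch '[{"dx":0,"dy":0,"dz":0,"rx":0,"ry":0,"rz":0},{"dx":0,"dy":0,"dz":0,"rx":0,"ry":0,"rz":0},{"dx":0,"dy":0,"dz":0,"rx":0,"ry":0,"rz":0}]'
```

```text
time: 4.55
tool_pos: [0.5178, 0.2611, 0.0049]
tool_rot: [0.0, 0.821, 0.571, 0.0]
contact_force: [-0.5, -0.9, -0.1]
gripper_width: -0.0
grasp_force: 0.0
time: 4.85
tool_pos: [0.5176, 0.261, 0.0044]
tool_rot: [-0.0, 0.821, 0.571, -0.0]
contact_force: [0.6, -0.3, 0.5]
gripper_width: -0.001
grasp_force: 0.0
```

```bash

python3 -c "
from h import *
print(state()['time']); a=optics.grab_frame('top')[200:280,180:280]; b=optics.grab_frame('scene')[260:400,180:360]
cv2.imwrite('pics/g2.png',np.hstack([cv2.resize(a,(400,320),interpolation=2),cv2.resize(b,(400,320),interpolation=2)])[:,:,::-1])"
```

```text
4.85
```

View pics/g2.png

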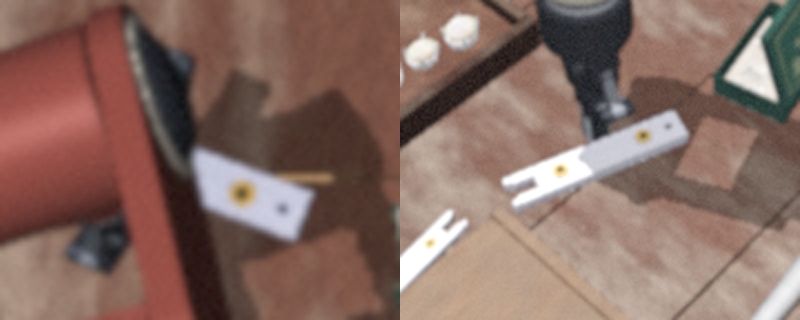

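```bash

python3 -c "
from h import *
s=state()
for z in(0,.02,.1): 
  q=proj('scene',s['tool_pos']+[0,0,z])[0]; print(z,q.round(1),'in pic',((q-[180,260])*[400/180,320/140]+[400,0]).round(0))
# bar from scene bushes
for px in((560,171),(643,136)):
  uv=(np.array(px)-[400,0])*[180/400,140/320]+[180,260]; print('scene bush',back('scene',uv,.014).round(4))
for uv in((240.4,248.2),(180+160/5.54,210+146/5.54)): print('top bush',back('top',uv,.014).round(4))
q=[(65,75),(40,132),(435,208),(412,275)]
print('top corners',back('top',np.array(q)/5.54+[180,210],.012).round(4))
print(optics.camera_info('top')['cx'],optics.camera_info('top')['cy'])
print(s['gripper_width'])
"
```

```text
0 [268.9 329.7] in pic [598. 159.]
0.02 [268.3 323.4] in pic [596. 145.]
0.1 [265.7 296.3] in pic [590.  83.]
scene bush [[0.5271 0.2962 0.014 ]]
scene bush [[0.5    0.2207 0.014 ]]
top bush [[0.5008 0.218  0.014 ]]
top bush [[0.5277 0.292  0.014 ]]
top corners [[0.5574 0.3331 0.012 ]
 [0.5331 0.3431 0.012 ]
 [0.5028 0.176  0.012 ]
 [0.4744 0.1852 0.012 ]]
320.4601394560526 237.54826544507304
0.0017737445244873195
```

The picture shows the closed fingertips ending near (597,135), at or above the bar's top, while the reading puts the TCP below it. The bar is unmoved, with its bush still at (240,248). I'll feel downward gently to find the real tip height.

```bash

python3 -m inch '[{"dx":0,"dy":0,"dz":0.003,"rx":0,"ry":0,"rz":0},{"dx":0,"dy":0,"dz":0.003,"rx":0,"ry":0,"rz":0}]'
python3 -c "
from h import *
im=optics.grab_frame('scene'); np.save('s1.npy',im)
# dark column along the projected tool axis
s=state(); print(s['joint_pos'].round(3),s['ft_torque'].round(2))
for z in np.arange(0,.09,.005):
  q=proj('scene',s['tool_pos']+[0,0,z])[0]; u,v=np.round(q).astype(int); print(round(z,3),u,v,im[v,u-6:u+7].mean(1).astype(int).tolist())
"
```

```text
time: 5.15
tool_pos: [0.5173, 0.2609, 0.0017]
tool_rot: [-0.0, 0.821, 0.571, -0.0]
contact_force: [-0.6, 0.0, 0.4]
gripper_width: -0.0
grasp_force: 0.0
[0.339 0.145 1.859 0.    1.138 0.694] [ 0.01 -0.01 -0.03]
0.0 269 331 [229, 214, 207, 208, 207, 207, 207, 207, 209, 208, 208, 203, 200]
0.005 269 329 [204, 204, 206, 207, 207, 207, 209, 210, 208, 208, 209, 208, 206]
0.01 269 327 [206, 207, 207, 205, 206, 206, 207, 209, 207, 210, 208, 211, 209]
0.015 269 326 [209, 206, 207, 206, 208, 207, 206, 209, 207, 207, 206, 207, 208]
0.02 268 324 [213, 198, 197, 201, 208, 205, 207, 206, 206, 207, 206, 208, 207]
0.025 268 323 [170, 163, 172, 183, 189, 187, 198, 204, 204, 205, 209, 207, 207]
0.03 268 321 [133, 125, 128, 127, 108, 88, 102, 128, 146, 165, 184, 195, 204]
0.035 268 319 [122, 113, 125, 118, 88, 57, 41, 48, 50, 56, 78, 118, 157]
0.04 268 318 [116, 113, 118, 120, 95, 56, 33, 45, 39, 44, 47, 77, 118]
0.045 268 316 [111, 106, 128, 117, 79, 52, 48, 38, 49, 42, 56, 71, 91]
0.05 268 315 [108, 112, 126, 112, 75, 44, 42, 44, 47, 47, 44, 60, 84]
0.055 267 313 [115, 103, 112, 119, 104, 69, 40, 35, 43, 50, 56, 63, 69]
0.06 267 311 [111, 85, 67, 63, 55, 40, 41, 35, 46, 62, 74, 92, 100]
0.065 267 310 [107, 73, 50, 38, 39, 32, 43, 47, 48, 58, 79, 92, 100]
0.07 267 308 [114, 75, 44, 41, 40, 49, 54, 72, 94, 105, 101, 94, 93]
0.075 267 306 [88, 63, 44, 39, 39, 55, 55, 61, 70, 92, 101, 93, 84]
0.08 267 304 [42, 38, 40, 42, 42, 46, 37, 44, 50, 61, 56, 70, 84]
0.085 266 303 [43, 40, 44, 42, 47, 50, 46, 46, 44, 46, 46, 59, 73]
```

```bash

python3 -c "
from h import *
for z in(0,.03,.06,.09,.12): print(z,proj('top',[.5155,.2577,.0037+z])[0].round(1), proj('top',[.5155+.03*np.cos(np.radians(-20.4))*1.4,.2577+.042*np.sin(np.radians(-20.4)),.0037+z])[0].round(1),proj('top',[.5155-.042*np.cos(np.radians(-20.4)),.2577-.042*np.sin(np.radians(-20.4)),.0037+z])[0].round(1))
im=np.load('s1.npy'); a=im[270:345,215:315]; cv2.imwrite('pics/g3.png',cv2.resize(a,(800,600),interpolation=2)[:,:,::-1])"
```

```text
0 [224.3 241.9] [230.9 225.3] [217.8 258.5]
0.03 [221.8 241.4] [228.6 224.4] [215.1 258.5]
0.06 [219.2 241. ] [226.1 223.4] [212.3 258.6]
0.09 [216.4 240.5] [223.5 222.4] [209.3 258.6]
0.12 [213.5 239.9] [220.8 221.4] [206.1 258.6]
```

View pics/g3.png

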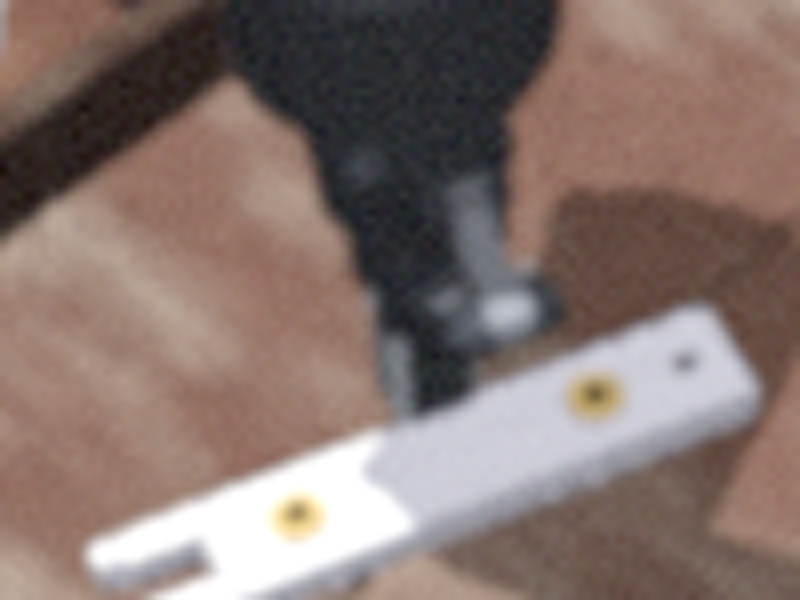

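The closed fingers end just above or behind the bar's far edge, at about (268,321). The knuckles and body also look some 25–40 mm higher than the reading says, while the top view agrees horizontally. So the true height seems greater than reported, and I'll keep feeling down in small steps.

```bash

python3 -m inch '[{"dx":0,"dy":0,"dz":0.004,"rx":0,"ry":0,"rz":0},{"dx":0,"dy":0,"dz":0.004,"rx":0,"ry":0,"rz":0}]' | egrep 'pos|force'
python3 -m inch '[{"dx":0,"dy":0,"dz":0.004,"rx":0,"ry":0,"rz":0},{"dx":0,"dy":0,"dz":0.004,"rx":0,"ry":0,"rz":0}]' | egrep 'pos|force'
python3 - <<'E'
from h import *
im=optics.grab_frame('scene').mean(2); s=state()
for z in np.arange(.0,.05,.004):
  q=proj('scene',s['tool_pos']+[0,0,z])[0]; u,v=np.round(q).astype(int); print(round(z,3),u,v,im[v,u-6:u+7].astype(int).tolist())
E
```

```text
tool_pos: [0.5173, 0.2609, -0.0017]
contact_force: [0.1, 0.3, -0.2]
grasp_force: 0.0
tool_pos: [0.5172, 0.2609, -0.0049]
contact_force: [0.5, 0.8, 0.1]
grasp_force: 0.0
0.0 269 333 [255, 251, 229, 211, 208, 204, 204, 199, 197, 190, 183, 174, 165]
0.004 269 331 [228, 213, 206, 209, 209, 208, 207, 207, 206, 207, 207, 203, 200]
0.008 269 330 [209, 206, 208, 207, 209, 207, 209, 209, 208, 209, 208, 209, 209]
0.012 269 329 [205, 207, 205, 207, 209, 208, 208, 208, 209, 209, 209, 208, 206]
0.016 269 328 [207, 204, 208, 207, 208, 205, 210, 209, 208, 209, 208, 208, 207]
0.02 269 326 [206, 206, 204, 204, 203, 204, 205, 207, 209, 207, 208, 209, 207]
0.024 269 325 [211, 199, 190, 183, 186, 187, 194, 204, 206, 207, 208, 207, 208]
0.028 268 324 [213, 197, 180, 165, 154, 141, 147, 164, 180, 193, 204, 204, 207]
0.032 268 323 [170, 159, 149, 140, 119, 97, 88, 100, 132, 162, 177, 186, 195]
0.036 268 321 [122, 114, 122, 122, 105, 68, 39, 41, 45, 50, 64, 97, 153]
0.04 268 320 [118, 110, 120, 124, 100, 67, 49, 42, 53, 42, 42, 87, 142]
0.044 268 319 [117, 108, 126, 121, 93, 62, 46, 42, 47, 41, 51, 71, 129]
0.048 268 317 [113, 108, 125, 117, 87, 50, 40, 48, 42, 36, 45, 54, 81]
```

Now below the nominal bench with no force, and the tips have moved down over the bar's top face: the height reading is biased. Continuing.

```bash

python3 -m inch '[{"dx":0,"dy":0,"dz":0.005,"rx":0,"ry":0,"rz":0},{"dx":0,"dy":0,"dz":0.005,"rx":0,"ry":0,"rz":0}]' | egrep 'pos|force'
python3 -m inch '[{"dx":0,"dy":0,"dz":0.004,"rx":0,"ry":0,"rz":0},{"dx":0,"dy":0,"dz":0.004,"rx":0,"ry":0,"rz":0}]' | egrep 'pos|force'
python3 - <<'E'
from h import *
im=optics.grab_frame('scene').mean(2); s=state();print(s['contact_force'].round(1))
for z in np.arange(.016,.044,.004):
  q=proj('scene',s['tool_pos']+[0,0,z])[0]; u,v=np.round(q).astype(int); print(round(z,3),u,v,im[v,u-6:u+7].astype(int).tolist())
E
```

```text
tool_pos: [0.5172, 0.2608, -0.0089]
contact_force: [-0.3, 0.6, 0.3]
grasp_force: 0.0
tool_pos: [0.5172, 0.2609, -0.012]
contact_force: [-0.9, 0.6, 0.6]
grasp_force: 0.0
[0.1 0.3 0.3]
0.016 269 330 [207, 208, 208, 208, 209, 207, 209, 209, 209, 208, 207, 208, 208]
0.02 269 329 [206, 206, 208, 207, 208, 208, 211, 209, 210, 207, 208, 208, 207]
0.024 269 327 [207, 201, 187, 176, 170, 181, 188, 196, 204, 209, 208, 210, 209]
0.028 269 326 [203, 186, 166, 147, 135, 134, 146, 163, 181, 195, 205, 207, 209]
0.032 269 325 [192, 164, 140, 120, 91, 73, 71, 106, 135, 161, 179, 194, 203]
0.036 268 324 [190, 167, 139, 128, 115, 83, 46, 39, 56, 73, 102, 134, 168]
0.04 268 322 [122, 111, 120, 129, 109, 72, 41, 41, 42, 47, 41, 74, 133]
```

```bash
for i in 1 ; do
python3 -m inch '[{"dx":0,"dy":0,"dz":0.003,"rx":0,"ry":0,"rz":0},{"dx":0,"dy":0,"dz":0.003,"rx":0,"ry":0,"rz":0}]' | egrep 'pos|t_force'
python3 -m inch '[{"dx":0,"dy":0,"dz":0.002,"rx":0,"ry":0,"rz":0},{"dx":0,"dy":0,"dz":0.002,"rx":0,"ry":0,"rz":0}]' | egrep 'pos|t_force'
python3 -m inch '[{"dx":0,"dy":0,"dz":0.002,"rx":0,"ry":0,"rz":0},{"dx":0,"dy":0,"dz":0.002,"rx":0,"ry":0,"rz":0}]' | egrep 'pos|t_force'
done
```

```text
tool_pos: [0.5174, 0.2609, -0.0142]
contact_force: [0.1, -0.3, 0.1]
tool_pos: [0.5175, 0.261, -0.0157]
contact_force: [-0.1, 0.1, 0.8]
tool_pos: [0.5175, 0.261, -0.0173]
contact_force: [-0.6, -0.0, -0.2]
```

```bash
for i in 1 ; do
python3 -m inch '[{"dx":0,"dy":0,"dz":0.002,"rx":0,"ry":0,"rz":0},{"dx":0,"dy":0,"dz":0.002,"rx":0,"ry":0,"rz":0}]' | egrep 'pos|t_force'
python3 -m inch '[{"dx":0,"dy":0,"dz":0.002,"rx":0,"ry":0,"rz":0},{"dx":0,"dy":0,"dz":0.002,"rx":0,"ry":0,"rz":0}]' | egrep 'pos|t_force'
python3 -m inch '[{"dx":0,"dy":0,"dz":0.002,"rx":0,"ry":0,"rz":0},{"dx":0,"dy":0,"dz":0.002,"rx":0,"ry":0,"rz":0}]' | egrep 'pos|t_force'
done
python3 - <<'E'
from h import *
im=optics.grab_frame('scene').mean(2); s=state();print(s['contact_force'].round(1))
for z in np.arange(.012,.044,.004):
  q=proj('scene',s['tool_pos']+[0,0,z])[0]; u,v=np.round(q).astype(int); print(round(z,3),u,v,im[v,u-6:u+7].astype(int).tolist())
E
```

```text
tool_pos: [0.5175, 0.261, -0.0189]
contact_force: [-0.5, 0.0, 0.4]
tool_pos: [0.5175, 0.2609, -0.0205]
contact_force: [-0.0, 0.5, 0.4]
tool_pos: [0.5174, 0.2609, -0.0222]
contact_force: [0.5, -0.5, 0.2]
[ 0.6 -0.6  0.6]
0.012 269 334 [231, 219, 209, 205, 203, 201, 193, 184, 179, 171, 163, 158, 154]
0.016 269 333 [215, 209, 207, 205, 210, 207, 204, 201, 196, 190, 183, 172, 166]
0.02 269 332 [206, 207, 208, 207, 206, 208, 208, 205, 205, 204, 198, 191, 183]
0.024 269 330 [208, 202, 188, 172, 164, 169, 182, 194, 205, 206, 208, 208, 208]
0.028 269 329 [205, 195, 170, 143, 123, 115, 134, 161, 181, 187, 195, 205, 207]
0.032 269 328 [198, 180, 151, 125, 95, 66, 73, 98, 128, 147, 164, 185, 199]
0.036 269 327 [185, 155, 137, 116, 89, 49, 42, 53, 68, 84, 108, 151, 187]
0.04 269 325 [152, 122, 126, 114, 75, 46, 36, 45, 48, 37, 60, 116, 175]
```

```bash
cat > chk.sh <<'E'
# reads inch output, prints, fails if |F|>4
tee /tmp/o | egrep 'pos|t_force'; python3 -c "
import re;t=open('/tmp/o').read();f=eval(re.search(r'contact_force: (.*)',t).group(1));import sys;sys.exit(sum(a*a for a in f)>${1:-16})"
E
python3 -m inch '[{"dx":0,"dy":0,"dz":0.003,"rx":0,"ry":0,"rz":0},{"dx":0,"dy":0,"dz":0.003,"rx":0,"ry":0,"rz":0}]' | bash chk.sh &&
python3 -m inch '[{"dx":0,"dy":0,"dz":0.003,"rx":0,"ry":0,"rz":0},{"dx":0,"dy":0,"dz":0.003,"rx":0,"ry":0,"rz":0}]' | bash chk.sh &&
python3 -m inch '[{"dx":0,"dy":0,"dz":0.003,"rx":0,"ry":0,"rz":0},{"dx":0,"dy":0,"dz":0.003,"rx":0,"ry":0,"rz":0}]' | bash chk.sh &&
python3 -m inch '[{"dx":0,"dy":0,"dz":0.003,"rx":0,"ry":0,"rz":0},{"dx":0,"dy":0,"dz":0.003,"rx":0,"ry":0,"rz":0}]' | bash chk.sh &&
python3 -m inch '[{"dx":0,"dy":0,"dz":0.003,"rx":0,"ry":0,"rz":0},{"dx":0,"dy":0,"dz":0.003,"rx":0,"ry":0,"rz":0}]' | bash chk.sh &&
python3 -m inch '[{"dx":0,"dy":0,"dz":0.003,"rx":0,"ry":0,"rz":0},{"dx":0,"dy":0,"dz":0.003,"rx":0,"ry":0,"rz":0}]' | bash chk.sh
```

```text
tool_pos: [0.5181, 0.2612, -0.0235]
contact_force: [-0.8, 0.7, 3.7]
tool_pos: [0.5181, 0.2612, -0.0236]
contact_force: [-9.4, -2.8, 18.8]
```

Contact with the bar's top comes at a reported z of -0.0235, so true tip height = reported + 35 mm. I'll lift, open, go down to true z of about 4 mm, and close.

```bash

python3 -m inch '[{"dx":0,"dy":0,"dz":-0.03,"rx":0,"ry":0,"rz":0},{"dx":0,"dy":0,"dz":-0.03,"rx":0,"ry":0,"rz":0},{"dx":0,"dy":0,"dz":-0.03,"rx":0,"ry":0,"rz":0},{"dx":0,"dy":0,"dz":-0.03,"rx":0,"ry":0,"rz":0}]' 0.4
python3 -m inch '[{"dx":0,"dy":0,"dz":0.02,"rx":0,"ry":0,"rz":0},{"dx":0,"dy":0,"dz":0.036,"rx":0,"ry":0,"rz":0},{"dx":0,"dy":0,"dz":0.036,"rx":0,"ry":0,"rz":0}]' | bash chk.sh
python3 -c "
from h import *
go(.517,.261,-.031,69.6)"
```

```text
time: 8.15
tool_pos: [0.5168, 0.2607, -0.0039]
tool_rot: [-0.0, 0.821, 0.571, -0.001]
contact_force: [0.2, 0.2, -0.4]
gripper_width: 0.678
grasp_force: 0.0
tool_pos: [0.5143, 0.2598, -0.0358]
contact_force: [-0.3, -0.0, -0.5]
pos [ 0.5143  0.2598 -0.0358] F [-0.3 -0.  -0.5] go {'dx': 0.0025, 'dy': 0.0026, 'dz': -0.006, 'rx': -0.0038, 'ry': 0.0032, 'rz': 0.0003}
```

```bash

python3 -m inch '[{"dx":0,"dy":0,"dz":-0.003,"rx":0,"ry":0,"rz":0},{"dx":0,"dy":0,"dz":-0.003,"rx":0,"ry":0,"rz":0}]'|bash chk.sh
python3 -m inch '[{"dx":0,"dy":0,"dz":0,"rx":0,"ry":0,"rz":0},{"dx":0,"dy":0,"dz":0,"rx":0,"ry":0,"rz":0},{"dx":0,"dy":0,"dz":0,"rx":0,"ry":0,"rz":0},{"dx":0,"dy":0,"dz":0,"rx":0,"ry":0,"rz":0},{"dx":0,"dy":0,"dz":0,"rx":0,"ry":0,"rz":0}]' -1
python3 -m inch '[{"dx":0,"dy":0,"dz":0,"rx":0,"ry":0,"rz":0},{"dx":0,"dy":0,"dz":0,"rx":0,"ry":0,"rz":0}]'
```

```text
tool_pos: [0.5181, 0.2612, -0.0287]
contact_force: [1.0, 0.7, 0.6]
time: 9.15
tool_pos: [0.5184, 0.2613, -0.0281]
tool_rot: [0.0, 0.821, 0.571, 0.001]
contact_force: [-0.4, -0.6, 5.6]
gripper_width: 0.322
grasp_force: 59.6
time: 9.35
tool_pos: [0.5184, 0.2613, -0.0281]
tool_rot: [0.0, 0.821, 0.571, 0.001]
contact_force: [-1.7, -0.3, 6.5]
gripper_width: 0.32
grasp_force: 59.6
```

The bar is gripped (60 N). I'll lift it over the tin and carry it to the pre-insertion pose.

```bash

python3 -m inch '[{"dx":0,"dy":0,"dz":-0.04,"rx":0,"ry":0,"rz":0},{"dx":0,"dy":0,"dz":-0.08,"rx":0,"ry":0,"rz":0},{"dx":0,"dy":0,"dz":-0.12,"rx":0,"ry":0,"rz":0},{"dx":0,"dy":0,"dz":-0.17,"rx":0,"ry":0,"rz":0},{"dx":0,"dy":0,"dz":-0.17,"rx":0,"ry":0,"rz":0}]'
python3 - <<'E'
from h import *
s=state()
st=back('top',(370.4,221.4),.034)[0]; print('stud',st)
np.save('stud.npy',st[:2])
yaw=np.load('jig.npy')[2]-np.radians(30); ax=np.array([-np.sin(yaw),np.cos(yaw)]); print('axis',ax)
t=st[:2]-ax*.103; print(t)
go(t[0],t[1],s['tool_pos'][2],90+np.degrees(yaw))
# bar pose in hand, from both pictures
im=optics.grab_frame('scene')
E
```

```text
time: 9.85
tool_pos: [0.5214, 0.2624, 0.1131]
tool_rot: [0.001, 0.821, 0.571, 0.005]
contact_force: [1.4, -0.1, -2.1]
gripper_width: 0.315
grasp_force: 60.1
stud [ 0.56550086 -0.08343728  0.034     ]
axis [0.56043569 0.82819795]
[ 0.50777599 -0.16874167]
pos [0.5214 0.2624 0.1131] F [ 1.4 -0.1 -2.1] go {'dx': -0.5112, 'dy': 0.1715, 'dz': -0.0022, 'rx': 0.0051, 'ry': -0.0054, 'rz': 0.1597}
```

```bash

python3 -m inch '[{"dx":-0.05,"dy":0.017,"dz":0,"rx":0,"ry":0,"rz":0},{"dx":-0.1,"dy":0.034,"dz":0,"rx":0,"ry":0,"rz":0},{"dx":-0.15,"dy":0.051,"dz":0,"rx":0,"ry":0,"rz":0},{"dx":-0.2,"dy":0.068,"dz":0,"rx":0,"ry":0,"rz":0},{"dx":-0.256,"dy":0.086,"dz":0,"rx":0,"ry":0,"rz":0}]' >/dev/null
python3 -m inch '[{"dx":-0.05,"dy":0.017,"dz":0,"rx":0,"ry":0,"rz":0.03},{"dx":-0.1,"dy":0.034,"dz":0,"rx":0,"ry":0,"rz":0.07},{"dx":-0.15,"dy":0.051,"dz":0,"rx":0,"ry":0,"rz":0.1},{"dx":-0.2,"dy":0.068,"dz":0,"rx":0,"ry":0,"rz":0.13},{"dx":-0.255,"dy":0.086,"dz":0,"rx":0,"ry":0,"rz":0.16}]' |bash chk.sh 50
python3 -m inch '[{"dx":0,"dy":0,"dz":0,"rx":0,"ry":0,"rz":0},{"dx":0,"dy":0,"dz":0,"rx":0,"ry":0,"rz":0}]' |bash chk.sh 50
python3 -c "
from h import *
go(.5078,-.1687,.02,55.9)"
```

```text
tool_pos: [0.5022, -0.1707, 0.1036]
contact_force: [0.6, -0.1, -2.5]
tool_pos: [0.5026, -0.1702, 0.1041]
contact_force: [0.0, 1.1, -2.5]
pos [ 0.5026 -0.1702  0.1041] F [ 0.   1.1 -2.5] go {'dx': 0.0053, 'dy': 0.0049, 'dz': 0.105, 'rx': -0.0033, 'ry': 0.0001, 'rz': -0.0017}
```

```bash

python3 -m inch '[{"dx":0.005,"dy":0.005,"dz":0.04,"rx":-0.003,"ry":0,"rz":0},{"dx":0.005,"dy":0.005,"dz":0.08,"rx":-0.003,"ry":0,"rz":0},{"dx":0.005,"dy":0.005,"dz":0.105,"rx":-0.003,"ry":0,"rz":0},{"dx":0.005,"dy":0.005,"dz":0.105,"rx":-0.003,"ry":0,"rz":0}]' |bash chk.sh 50
python3 -c "
from h import *
go(.5078,-.1687,-.0161,55.9)
a=optics.grab_frame('top')[180:280,340:480]; b=optics.grab_frame('scene')[150:290,290:450]
cv2.imwrite('pics/p1.png',np.vstack([cv2.resize(a,(420,300),interpolation=2),cv2.resize(b,(420,300),interpolation=2)])[:,:,::-1])"
```

```text
tool_pos: [0.5057, -0.1655, 0.0174]
contact_force: [-1.3, 0.5, -2.8]
pos [ 0.5057 -0.1655  0.0174] F [-1.3  0.5 -2.8] go {'dx': -0.0018, 'dy': 0.0047, 'dz': 0.0419, 'rx': -0.0042, 'ry': 0.0008, 'rz': 0.0011}
```

View pics/p1.png

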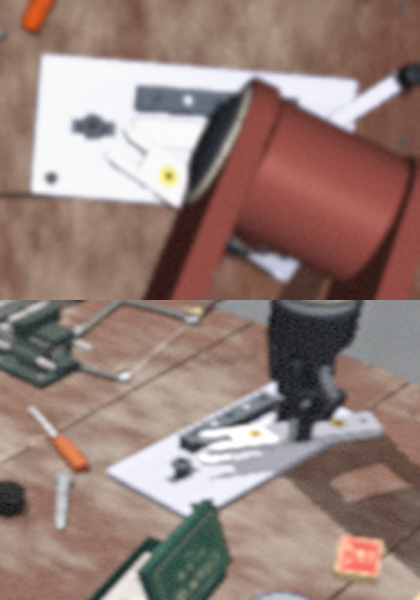

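The top view shows the bar held askew, its slot tips at (381,224) and (376,232) facing the stud at (371,221) and its bush at (396,239). The scene view shows it clear above the deck. I'll check this numerically.

```bash
python3 - <<'E'
from h import *
t=state()['tool_pos']; ax=np.array([.5604,.8282]); n=np.array([.8282,-.5604])
top=t[2]+.0281+.012; st=np.load('stud.npy')
print('barz',top)
for nm,uv,z in(('tip1',(381.3,224),top),('tip2',(376,231.7),top),('bush',(396,239),top+.002)):
  for zz in (z,z-.01):
    w=back('top',uv,zz)[0,:2]-t[:2]; print(nm,'along',(w@ax*1000).round(1),'across',(w@n*1000).round(1))
d=st-t[:2]; print('stud along',d@ax*1000,'across',d@n*1000)
# same on original bar: bush local
for uv in((240.4,248.2),(180+160/5.54,210+146/5.54)):
  w=back('top',uv,.014)[0,:2]-[.5171,.2608]; a=np.radians(69.6); print('orig bush along',w@[np.cos(a),np.sin(a)]*1000,'across',w@[np.sin(a),-np.cos(a)]*1000)
E
```

```text
barz 0.06210617552766157
tip1 along 79.3 across 4.8
tip1 along 78.5 across 6.2
tip2 along 79.3 across -16.3
tip2 along 78.6 across -15.1
bush along 33.3 across -4.5
bush along 32.1 across -3.1
stud along 101.24770501586373 across -0.5986308914893712
orig bush along -45.805499594308785 across -0.3640902202583854
orig bush along 32.89661895381321 across -0.9482987813065336
```

```bash
cat > bush.py <<'E'
from h import *
from scipy.optimize import least_squares
def blobs(cam,box):
    x0,y0,x1,y1=box; im=cv2.resize(optics.grab_frame(cam)[y0:y1,x0:x1],None,fx=4,fy=4,interpolation=cv2.INTER_CUBIC).astype(int)
    w=np.clip(np.minimum(im[:,:,0],im[:,:,1])-im[:,:,2]-40,0,None)
    m=(w>0).astype(np.uint8); n,l,s,c=cv2.connectedComponentsWithStats(m); o=[]
    for i in range(1,n):
        if s[i,4]>60:
            b=s[i]; o.append(((np.array([b[0]+b[2]/2,b[1]+b[3]/2]))/4-.5+[x0,y0],s[i,4]))
    return o
def tri(a,b):
    f=lambda X:np.r_[proj('top',X)[0]-a,proj('scene',X)[0]-b]; r=least_squares(f,[.55,-.15,.03]); return r.x,r.fun
if __name__=='__main__':
    T=blobs('top',(345,195,470,275)); S=blobs('scene',(340,170,440,240)); print('top',T,'\nscene',S)
    s=state(); t=s['tool_pos']; q=s['tool_rot']; phi=2*np.arctan2(q[2],q[1]); ax=np.array([np.cos(phi),np.sin(phi)]); n=np.array([ax[1],-ax[0]])
    st=np.load('stud.npy'); print('tcp',t.round(4),'phi',np.degrees(phi).round(2),'F',s['contact_force'].round(1),'stud rel along/across',((st-t[:2])@ax*1000).round(1),((st-t[:2])@n*1000).round(1))
    for a,_ in T:
        for b,_ in S:
            X,f=tri(a,b); w=X[:2]-t[:2]; print('tri',X.round(4),np.abs(f).max().round(2),'along',(w@ax*1000).round(1),'across',(w@n*1000).round(1))
E
python3 bush.py
```

```text
top [(array([397.   , 236.875]), np.int32(501))] 
scene [(array([417.625, 204.875]), np.int32(72)), (array([386.375, 210.125]), np.int32(122))]
tcp [ 0.511  -0.1689  0.0243] phi 55.94 F [ 0.6 -0.1 -2.6] stud rel along/across 101.3 -2.7
tri [ 0.5006 -0.1536  0.0893] 15.83 along 6.9 across -17.2
tri [ 0.5298 -0.1391  0.0645] 0.46 along 35.2 across -1.1
```

The earlier mismatch was the arm still settling. Now the bush triangulates to within 1 mm of where the grip puts it. Going down to the deck.

```bash

python3 -m inch '[{"dx":-0.002,"dy":-0.002,"dz":0.02,"rx":0,"ry":0,"rz":0},{"dx":-0.002,"dy":-0.002,"dz":0.042,"rx":0,"ry":0,"rz":0},{"dx":-0.002,"dy":-0.002,"dz":0.042,"rx":0,"ry":0,"rz":0},{"dx":-0.002,"dy":-0.002,"dz":0.042,"rx":0,"ry":0,"rz":0},{"dx":-0.002,"dy":-0.002,"dz":0.042,"rx":0,"ry":0,"rz":0}]' |bash chk.sh 50 &&
python3 -m inch '[{"dx":0,"dy":0,"dz":0.003,"rx":0,"ry":0,"rz":0},{"dx":0,"dy":0,"dz":0.003,"rx":0,"ry":0,"rz":0},{"dx":0,"dy":0,"dz":0.003,"rx":0,"ry":0,"rz":0}]' |bash chk.sh 50 
python3 bush.py
```

```text
tool_pos: [0.5092, -0.1701, -0.0089]
contact_force: [0.2, -0.7, -2.4]
tool_pos: [0.508, -0.1696, -0.0128]
contact_force: [0.3, 0.5, -2.3]
top [(array([395.125, 238.125]), np.int32(499))] 
scene [(array([416.5 , 216.75]), np.int32(80)), (array([386., 222.]), np.int32(109))]
tcp [ 0.5079 -0.1696 -0.0129] phi 55.88 F [ 0.8  0.5 -2.8] stud rel along/across 103.7 -0.7
tri [ 0.4989 -0.1561  0.0531] 15.36 along 6.2 across -15.0
tri [ 0.5284 -0.1416  0.0271] 0.34 along 34.7 across 1.2
```

```bash

python3 -m inch '[{"dx":0,"dy":-0.001,"dz":0.002,"rx":0,"ry":0,"rz":0},{"dx":0,"dy":-0.001,"dz":0.002,"rx":0,"ry":0,"rz":0},{"dx":0,"dy":-0.001,"dz":0.002,"rx":0,"ry":0,"rz":0}]' |bash chk.sh 50 
python3 -m inch '[{"dx":0,"dy":0,"dz":0.001,"rx":0,"ry":0,"rz":0},{"dx":0,"dy":0,"dz":0.001,"rx":0,"ry":0,"rz":0},{"dx":0,"dy":0,"dz":0.001,"rx":0,"ry":0,"rz":0}]' |bash chk.sh 50 
python3 -m inch '[{"dx":0,"dy":0,"dz":0.001,"rx":0,"ry":0,"rz":0},{"dx":0,"dy":0,"dz":0.001,"rx":0,"ry":0,"rz":0},{"dx":0,"dy":0,"dz":0.001,"rx":0,"ry":0,"rz":0}]' |bash chk.sh 50
```

```text
tool_pos: [0.507, -0.169, -0.0149]
contact_force: [0.4, -0.1, -2.8]
tool_pos: [0.5072, -0.1691, -0.0155]
contact_force: [-0.2, 0.1, -2.8]
tool_pos: [0.5073, -0.1692, -0.016]
contact_force: [-0.0, -0.7, -0.5]
```

The bar touches the deck at exactly the predicted height. Sliding the slot onto the stud.

```bash

python3 -m inch '[{"dx":0.01,"dy":0,"dz":0,"rx":0,"ry":0,"rz":0},{"dx":0.018,"dy":0,"dz":0,"rx":0,"ry":0,"rz":0},{"dx":0.018,"dy":0,"dz":0,"rx":0,"ry":0,"rz":0}]' |bash chk.sh 25 &&
python3 -m inch '[{"dx":0.008,"dy":0,"dz":0,"rx":0,"ry":0,"rz":0},{"dx":0.012,"dy":0,"dz":0,"rx":0,"ry":0,"rz":0},{"dx":0.012,"dy":0,"dz":0,"rx":0,"ry":0,"rz":0}]' |bash chk.sh 25 &&
python3 -m inch '[{"dx":0.006,"dy":0,"dz":0,"rx":0,"ry":0,"rz":0},{"dx":0.01,"dy":0,"dz":0,"rx":0,"ry":0,"rz":0},{"dx":0.01,"dy":0,"dz":0,"rx":0,"ry":0,"rz":0}]' |bash chk.sh 25
python3 bush.py
```

```text
tool_pos: [0.5162, -0.1563, -0.016]
contact_force: [1.7, 1.3, -0.3]
tool_pos: [0.5212, -0.1488, -0.016]
contact_force: [0.5, 1.0, 1.3]
tool_pos: [0.5256, -0.1424, -0.016]
contact_force: [-0.1, -0.7, 2.3]
top [(array([382.375, 230.375]), np.int32(351))] 
scene [(array([404.   , 220.125]), np.int32(66)), (array([373.  , 225.25]), np.int32(123))]
tcp [ 0.5256 -0.1424 -0.0161] phi 55.88 F [0.4 0.3 2.5] stud rel along/across 71.2 0.0
tri [ 0.5157 -0.1282  0.0509] 15.66 along 6.2 across -16.1
tri [ 0.5459 -0.1123  0.0251] 0.14 along 36.2 across -0.0
```

```bash

python3 -m inch '[{"dx":0.004,"dy":0,"dz":0,"rx":0,"ry":0,"rz":0},{"dx":0.004,"dy":0,"dz":0,"rx":0,"ry":0,"rz":0},{"dx":0.004,"dy":0,"dz":0,"rx":0,"ry":0,"rz":0}]' |bash chk.sh 25 &&
python3 -m inch '[{"dx":0.003,"dy":0,"dz":0,"rx":0,"ry":0,"rz":0},{"dx":0.003,"dy":0,"dz":0,"rx":0,"ry":0,"rz":0}]' |bash chk.sh 25 &&
python3 -m inch '[{"dx":0.002,"dy":0,"dz":0,"rx":0,"ry":0,"rz":0},{"dx":0.002,"dy":0,"dz":0,"rx":0,"ry":0,"rz":0}]' |bash chk.sh 25 &&
python3 -m inch '[{"dx":0.002,"dy":0,"dz":0,"rx":0,"ry":0,"rz":0},{"dx":0.002,"dy":0,"dz":0,"rx":0,"ry":0,"rz":0}]' |bash chk.sh 25
python3 bush.py
```

```text
tool_pos: [0.5272, -0.1401, -0.016]
contact_force: [-1.0, -0.7, 3.8]
tool_pos: [0.5285, -0.1382, -0.016]
contact_force: [-1.0, -2.7, 5.2]
top [(array([380.375, 229.25 ]), np.int32(304))] 
scene [(array([402.125, 220.5  ]), np.int32(69)), (array([371.25 , 225.625]), np.int32(112))]
tcp [ 0.5285 -0.1382 -0.016 ] phi 55.88 F [-2.2 -2.1  5.5] stud rel along/across 66.1 -0.0
tri [ 0.5181 -0.1237  0.0513] 15.72 along 6.1 across -16.7
tri [ 0.5481 -0.1078  0.0255] 0.01 along 36.1 across -0.7
```

```bash

python3 -m inch '[{"dx":0.002,"dy":0,"dz":-0.0005,"rx":0,"ry":0,"rz":0},{"dx":0.002,"dy":0,"dz":-0.0005,"rx":0,"ry":0,"rz":0}]' |bash chk.sh 120 &&
python3 -m inch '[{"dx":0.002,"dy":0,"dz":0,"rx":0,"ry":0,"rz":0},{"dx":0.002,"dy":0,"dz":0,"rx":0,"ry":0,"rz":0}]' |bash chk.sh 120 &&
python3 -m inch '[{"dx":0.002,"dy":0,"dz":0,"rx":0,"ry":0,"rz":0},{"dx":0.002,"dy":0,"dz":0,"rx":0,"ry":0,"rz":0}]' |bash chk.sh 120
python3 bush.py
```

```text
tool_pos: [0.5292, -0.1364, -0.0161]
contact_force: [-1.0, -2.7, 3.6]
tool_pos: [0.53, -0.1351, -0.0161]
contact_force: [-1.8, -1.5, 3.1]
tool_pos: [0.5303, -0.1345, -0.0161]
contact_force: [-2.8, -5.2, 3.3]
top [(array([378.5  , 228.375]), np.int32(241))] 
scene [(array([400.875, 220.875]), np.int32(64)), (array([369.5  , 225.875]), np.int32(102))]
tcp [ 0.5304 -0.1345 -0.0161] phi 55.9 F [-3.2 -4.9  3.2] stud rel along/across 62.0 0.4
tri [ 0.5195 -0.1197  0.0519] 15.97 along 6.2 across -17.3
tri [ 0.55   -0.1033  0.0264] 0.01 along 36.9 across -1.2
```

The slot bottom is against the stud (about 6 N of reaction along the bar, 62 mm from the TCP to the stud). Releasing and lifting.

```bash

python3 -m inch '[{"dx":-0.0005,"dy":0,"dz":0,"rx":0,"ry":0,"rz":0},{"dx":-0.0005,"dy":0,"dz":0,"rx":0,"ry":0,"rz":0},{"dx":-0.0005,"dy":0,"dz":0,"rx":0,"ry":0,"rz":0},{"dx":-0.0005,"dy":0,"dz":0,"rx":0,"ry":0,"rz":0}]' 0.1
python3 -m inch '[{"dx":0,"dy":0,"dz":-0.01,"rx":0,"ry":0,"rz":0},{"dx":0,"dy":0,"dz":-0.04,"rx":0,"ry":0,"rz":0},{"dx":0,"dy":0,"dz":-0.075,"rx":0,"ry":0,"rz":0},{"dx":0,"dy":0,"dz":-0.075,"rx":0,"ry":0,"rz":0}]' |bash chk.sh 
python3 bush.py
python3 - <<'E'
from h import *
st=np.load('stud.npy'); yaw=np.load('jig.npy')[2]
for th,off in((30,45),(30,29.5),(15,29.5),(0,29.5)):
    b=yaw-np.radians(th); ax=np.array([-np.sin(b),np.cos(b)]); n=np.array([np.cos(b),np.sin(b)])
    p=st-ax*.08-n*off/1000; print(th,off,p.round(4),'phi',90+np.degrees(b).round(1))
E
```

```text
time: 16.2
tool_pos: [0.5307, -0.1339, -0.0162]
tool_rot: [0.002, 0.883, 0.469, 0.001]
contact_force: [-0.1, -0.4, 0.7]
gripper_width: 0.55
grasp_force: 0.0
tool_pos: [0.5341, -0.1355, 0.0494]
contact_force: [1.0, -0.4, 1.7]
top [(array([379.875, 228.25 ]), np.int32(463))] 
scene [(array([369.625, 226.   ]), np.int32(104))]
tcp [ 0.5313 -0.1344  0.0454] phi 55.89 F [ 0.8 -0.8  0.1] stud rel along/across 61.4 -0.3
tri [ 0.5511 -0.1066  0.0233] 0.26 along 34.1 across 0.8
30 45 [ 0.4834 -0.1245] phi 55.9
30 29.5 [ 0.4962 -0.1332] phi 55.9
15 29.5 [ 0.5115 -0.1494] phi 70.9
0 29.5 [ 0.5304 -0.1611] phi 85.9
```

```bash

python3 -m inch '[{"dx":-0.023,"dy":-0.0565,"dz":0,"rx":0,"ry":0,"rz":0},{"dx":-0.023,"dy":-0.0565,"dz":0,"rx":0,"ry":0,"rz":0},{"dx":-0.023,"dy":-0.0565,"dz":0,"rx":0,"ry":0,"rz":0},{"dx":-0.023,"dy":-0.0565,"dz":0,"rx":0,"ry":0,"rz":0}]' -1 |bash chk.sh &&
python3 -m inch '[{"dx":0,"dy":0,"dz":0.04,"rx":0,"ry":0,"rz":0},{"dx":0,"dy":0,"dz":0.077,"rx":0,"ry":0,"rz":0},{"dx":0,"dy":0,"dz":0.077,"rx":0,"ry":0,"rz":0},{"dx":0,"dy":0,"dz":0.077,"rx":0,"ry":0,"rz":0}]' |bash chk.sh
python3 -c "
from h import *
print(state()['gripper_width']);go(.4962,-.1332,-.018,55.9)"
```

```text
tool_pos: [0.4833, -0.1243, 0.044]
contact_force: [0.7, 0.4, 1.5]
tool_pos: [0.4837, -0.1245, -0.0173]
contact_force: [-0.7, -0.4, -0.1]
0.001610635027299212
pos [ 0.4837 -0.1245 -0.0173] F [-0.7 -0.4 -0.1] go {'dx': -0.0003, 'dy': 0.0191, 'dz': 0.0009, 'rx': 0.0028, 'ry': 0.0, 'rz': -0.0002}
```

```bash

python3 -m inch '[{"dx":0,"dy":0.012,"dz":0,"rx":0,"ry":0,"rz":0},{"dx":0,"dy":0.019,"dz":0,"rx":0,"ry":0,"rz":0},{"dx":-0.001,"dy":0.024,"dz":0,"rx":0,"ry":0,"rz":-0.03},{"dx":-0.0015,"dy":0.028,"dz":0,"rx":0,"ry":0,"rz":-0.06},{"dx":-0.002,"dy":0.032,"dz":0,"rx":0,"ry":0,"rz":-0.087}]' |bash chk.sh 100 
python3 bush.py
python3 -c "
from h import *
go(.5115,-.1494,-.018,70.9)"
```

```text
tool_pos: [0.5045, -0.1407, -0.0161]
contact_force: [-1.9, 0.8, 1.7]
top [(array([380.125, 228.   ]), np.int32(474))] 
scene [(array([369.375, 225.5  ]), np.int32(131))]
tcp [ 0.5048 -0.1409 -0.0162] phi 63.33 F [ 0.   0.8 -0.3] stud rel along/across 78.6 28.5
tri [ 0.5518 -0.1069  0.0242] 0.38 along 51.5 across 26.8
pos [ 0.5048 -0.1409 -0.0162] F [ 0.   0.8 -0.3] go {'dx': -0.0058, 'dy': 0.0123, 'dz': 0.0023, 'rx': 0.0046, 'ry': 0.0007, 'rz': -0.088}
```

```bash

python3 -m inch '[{"dx":-0.001,"dy":0.003,"dz":0.003,"rx":0.003,"ry":0,"rz":-0.02},{"dx":-0.002,"dy":0.006,"dz":0.003,"rx":0.003,"ry":0,"rz":-0.04},{"dx":-0.0035,"dy":0.009,"dz":0.003,"rx":0.003,"ry":0,"rz":-0.06},{"dx":-0.006,"dy":0.013,"dz":0.003,"rx":0.003,"ry":0,"rz":-0.088}]' |bash chk.sh 100 
python3 bush.py
python3 -c "
from h import *
go(.5329,-.1609,-.019,85.9)"
```

```text
tool_pos: [0.5116, -0.1489, -0.0181]
contact_force: [-2.2, 2.7, 4.4]
top [(array([381.625, 226.75 ]), np.int32(474))] 
scene [(array([369.5  , 224.375]), np.int32(116))]
tcp [ 0.5122 -0.1495 -0.0182] phi 70.86 F [-0.8  1.5  5.4] stud rel along/across 79.9 28.7
tri [ 0.5546 -0.1106  0.0239] 0.27 along 50.7 across 27.3
pos [ 0.5122 -0.1495 -0.0182] F [-0.8  1.5  5.4] go {'dx': -0.0049, 'dy': 0.0292, 'dz': 0.0011, 'rx': 0.0018, 'ry': 0.0007, 'rz': -0.175}
```

```bash

python3 -m inch '[{"dx":-0.001,"dy":0.006,"dz":0,"rx":0.002,"ry":0,"rz":-0.035},{"dx":-0.002,"dy":0.012,"dz":0,"rx":0.002,"ry":0,"rz":-0.07},{"dx":-0.003,"dy":0.017,"dz":0,"rx":0.002,"ry":0,"rz":-0.105},{"dx":-0.004,"dy":0.021,"dz":0,"rx":0.002,"ry":0,"rz":-0.14},{"dx":-0.005,"dy":0.025,"dz":0,"rx":0.002,"ry":0,"rz":-0.175}]' |bash chk.sh 100 
python3 bush.py
python3 -c "
from h import *
go(.5329,-.1609,-.019,85.9)"
```

```text
tool_pos: [0.5286, -0.1596, -0.0182]
contact_force: [-5.3, 2.8, 9.7]
top [(array([382.375, 223.75 ]), np.int32(464))] 
scene [(array([367.5  , 222.625]), np.int32(106))]
tcp [ 0.5292 -0.1599 -0.0181] phi 85.91 F [-2.7  1.1  7. ] stud rel along/across 78.8 30.7
tri [ 0.5617 -0.1121  0.0243] 0.34 along 49.9 across 29.0
pos [ 0.5292 -0.1599 -0.0181] F [-2.7  1.1  7. ] go {'dx': -0.0009, 'dy': 0.0047, 'dz': 0.0011, 'rx': -0.0011, 'ry': 0.0008, 'rz': 0.0002}
```

```bash

python3 -m inch '[{"dx":0,"dy":0.003,"dz":-0.001,"rx":0,"ry":0,"rz":0},{"dx":0,"dy":0.003,"dz":-0.001,"rx":0,"ry":0,"rz":0}]' |bash chk.sh 100 &&
python3 -m inch '[{"dx":0,"dy":0.0015,"dz":0,"rx":0,"ry":0,"rz":0},{"dx":0,"dy":0.0015,"dz":0,"rx":0,"ry":0,"rz":0}]' |bash chk.sh 100 &&
python3 -m inch '[{"dx":0,"dy":0.0015,"dz":0,"rx":0,"ry":0,"rz":0},{"dx":0,"dy":0.0015,"dz":0,"rx":0,"ry":0,"rz":0}]' |bash chk.sh 100 &&
python3 -m inch '[{"dx":0,"dy":0.0015,"dz":0,"rx":0,"ry":0,"rz":0},{"dx":0,"dy":0.0015,"dz":0,"rx":0,"ry":0,"rz":0}]' |bash chk.sh 100 
python3 bush.py
```

```text
tool_pos: [0.5313, -0.16, -0.0181]
contact_force: [-2.2, -0.2, 5.0]
tool_pos: [0.5316, -0.16, -0.0181]
contact_force: [-5.3, -0.2, 7.8]
tool_pos: [0.5326, -0.1601, -0.0181]
contact_force: [-4.9, -0.8, 8.6]
tool_pos: [0.5338, -0.1603, -0.0181]
contact_force: [-5.8, -0.3, 8.5]
top [(array([382.125, 223.   ]), np.int32(467))] 
scene [(array([366.875, 222.625]), np.int32(121))]
tcp [ 0.5338 -0.1603 -0.0181] phi 85.93 F [-5.6 -0.2  8.8] stud rel along/across 78.9 26.1
tri [ 0.5634 -0.1117  0.0236] 0.28 along 50.6 across 26.1
```

```bash

python3 -m inch '[{"dx":0,"dy":0.0015,"dz":0,"rx":0,"ry":0,"rz":0},{"dx":0,"dy":0.0015,"dz":0,"rx":0,"ry":0,"rz":0}]' |bash chk.sh 196 &&
python3 -m inch '[{"dx":0,"dy":0.0015,"dz":0,"rx":0,"ry":0,"rz":0},{"dx":0,"dy":0.0015,"dz":0,"rx":0,"ry":0,"rz":0}]' |bash chk.sh 196 &&
python3 -m inch '[{"dx":0,"dy":0.0015,"dz":0,"rx":0,"ry":0,"rz":0},{"dx":0,"dy":0.0015,"dz":0,"rx":0,"ry":0,"rz":0}]' |bash chk.sh 196 
python3 bush.py
```

```text
tool_pos: [0.535, -0.1605, -0.0181]
contact_force: [-5.8, -1.2, 8.6]
tool_pos: [0.5363, -0.1606, -0.0181]
contact_force: [-5.9, -0.8, 7.4]
tool_pos: [0.5375, -0.1607, -0.0181]
contact_force: [-4.9, -1.5, 8.6]
top [(array([381.875, 222.25 ]), np.int32(457))] 
scene [(array([366.25, 222.5 ]), np.int32(115))]
tcp [ 0.5375 -0.1607 -0.0181] phi 85.93 F [-4.6 -1.5  8.6] stud rel along/across 79.0 22.5
tri [ 0.5651 -0.1112  0.0233] 0.23 along 51.3 across 24.0
```

```bash

python3 -m inch '[{"dx":0,"dy":0.0015,"dz":0,"rx":0,"ry":0,"rz":0},{"dx":0,"dy":0.0015,"dz":0,"rx":0,"ry":0,"rz":0}]' |bash chk.sh 196 &&
python3 -m inch '[{"dx":0,"dy":0.0015,"dz":0,"rx":0,"ry":0,"rz":0},{"dx":0,"dy":0.0015,"dz":0,"rx":0,"ry":0,"rz":0}]' |bash chk.sh 196 &&
python3 -m inch '[{"dx":0,"dy":0.0015,"dz":0,"rx":0,"ry":0,"rz":0},{"dx":0,"dy":0.0015,"dz":0,"rx":0,"ry":0,"rz":0}]' |bash chk.sh 196  &&
python3 -m inch '[{"dx":0,"dy":0.0015,"dz":0,"rx":0,"ry":0,"rz":0},{"dx":0,"dy":0.0015,"dz":0,"rx":0,"ry":0,"rz":0}]' |bash chk.sh 196 
python3 bush.py
```

```text
tool_pos: [0.5384, -0.1609, -0.0181]
contact_force: [-6.4, -1.7, 8.6]
tool_pos: [0.5385, -0.1609, -0.0181]
contact_force: [-9.9, -2.5, 11.6]
top [(array([381.875, 222.25 ]), np.int32(464))] 
scene [(array([366.125, 222.375]), np.int32(121))]
tcp [ 0.5385 -0.1609 -0.0181] phi 85.95 F [-9.7 -1.1 11.7] stud rel along/across 79.2 21.4
tri [ 0.5652 -0.1111  0.0238] 0.3 along 51.6 across 23.1
```

The bar has stalled flush on the fence (10 N reaction, bush now on the fence-parallel line). I'll back off, lift, and prepare the lever push.

```bash

python3 -m inch '[{"dx":0,"dy":-0.01,"dz":0,"rx":0,"ry":0,"rz":0},{"dx":0,"dy":-0.03,"dz":0,"rx":0,"ry":0,"rz":0},{"dx":0,"dy":-0.03,"dz":-0.05,"rx":0,"ry":0,"rz":0},{"dx":0,"dy":-0.03,"dz":-0.1,"rx":0,"ry":0,"rz":0},{"dx":0,"dy":-0.03,"dz":-0.13,"rx":0,"ry":0,"rz":0}]' |bash chk.sh
cat > lev.py <<'E'
from h import *
AX=j2w([[5,-85.5]],0)[0,:2]; Y=np.load('jig.npy')[2]
def pos(lead,yaw,r=.085):   # finger pose pushing the knob with lever turned by yaw
    a=Y-np.radians(50)-yaw+lead; return AX+r*np.array([np.cos(a),np.sin(a)]),126-np.degrees(yaw)
def where(p,lead):
    d=p-AX; return Y-np.radians(50)+lead-np.arctan2(d[1],d[0]),np.linalg.norm(d)
def tang(p): # cw tangent at p
    d=(p-AX)/np.linalg.norm(p-AX); return np.array([d[1],-d[0]])
E
python3 - <<'E'
from lev import *
print('axis',AX); print('knob angle check',where(np.array([.6046,-.3244]),0))
p,f=pos(.4,0); print(p,f); go(p[0],p[1],.09,f)
E
python3 bush.py
```

```text
tool_pos: [0.5176, -0.1587, 0.0878]
contact_force: [-0.1, -0.5, 0.3]
axis [ 0.55872846 -0.25167531]
knob angle check (np.float64(0.06409090758165736), np.float64(0.08598300781928511))
[ 0.6314593  -0.29566652] 126.0
pos [ 0.5176 -0.1587  0.0878] F [-0.1 -0.5  0.3] go {'dx': -0.1606, 'dy': 0.1541, 'dz': -0.0024, 'rx': 0.0002, 'ry': 0.0012, 'rz': -0.4663}
top [(array([381.875, 222.25 ]), np.int32(462))] 
scene [(array([366.25 , 222.375]), np.int32(120))]
tcp [ 0.5195 -0.1596  0.0897] phi 85.94 F [-0.4  0.5 -0.4] stud rel along/across 79.2 40.4
tri [ 0.5651 -0.1112  0.0238] 0.24 along 51.5 across 42.0
```

```bash

python3 -m inch '[{"dx":-0.04,"dy":0.038,"dz":0,"rx":0,"ry":0,"rz":-0.093},{"dx":-0.08,"dy":0.077,"dz":0,"rx":0,"ry":0,"rz":-0.187},{"dx":-0.12,"dy":0.115,"dz":0,"rx":0,"ry":0,"rz":-0.28},{"dx":-0.16,"dy":0.152,"dz":0,"rx":0,"ry":0,"rz":-0.373},{"dx":-0.16,"dy":0.152,"dz":0,"rx":0,"ry":0,"rz":-0.466}]' |bash chk.sh
python3 -m inch '[{"dx":0,"dy":0,"dz":0.04,"rx":0,"ry":0,"rz":0},{"dx":0,"dy":0,"dz":0.08,"rx":0,"ry":0,"rz":0},{"dx":0,"dy":0,"dz":0.103,"rx":0,"ry":0,"rz":0},{"dx":0,"dy":0,"dz":0.103,"rx":0,"ry":0,"rz":0},{"dx":0,"dy":0,"dz":0.103,"rx":0,"ry":0,"rz":0}]' |bash chk.sh
python3 - <<'E'
from lev import *
print(where(state()['tool_pos'][:2],.2))
for y in(.06,.3,.6):
  p,f=pos(.2,y); print(y); go(p[0],p[1],.007,f)
E
```

```text
tool_pos: [0.6298, -0.2979, 0.0812]
contact_force: [0.4, -0.1, -0.1]
tool_pos: [0.6282, -0.2943, 0.0018]
contact_force: [-0.0, 0.3, 0.4]
(np.float64(-0.19371943256870072), np.float64(0.08155963028340582))
0.06
pos [ 0.6282 -0.2943  0.0018] F [-0.   0.3  0.4] go {'dx': -0.011, 'dy': -0.0243, 'dz': -0.0065, 'rx': -0.002, 'ry': -0.0016, 'rz': 0.0401}
0.3
pos [ 0.6282 -0.2943  0.0018] F [-0.   0.3  0.4] go {'dx': -0.0115, 'dy': -0.0498, 'dz': -0.0064, 'rx': -0.0022, 'ry': -0.0014, 'rz': 0.2001}
0.6
pos [ 0.6282 -0.2943  0.0018] F [-0.   0.3  0.4] go {'dx': -0.0036, 'dy': -0.0805, 'dz': -0.0063, 'rx': -0.0024, 'ry': -0.0011, 'rz': 0.4001}
```

```bash

python3 -m inch '[{"dx":-0.009,"dy":-0.014,"dz":-0.006,"rx":-0.002,"ry":-0.001,"rz":0.02},{"dx":-0.012,"dy":-0.03,"dz":-0.006,"rx":-0.002,"ry":-0.001,"rz":0.09},{"dx":-0.0115,"dy":-0.046,"dz":-0.006,"rx":-0.002,"ry":-0.001,"rz":0.18},{"dx":-0.009,"dy":-0.062,"dz":-0.006,"rx":-0.002,"ry":-0.001,"rz":0.28},{"dx":-0.0036,"dy":-0.078,"dz":-0.006,"rx":-0.002,"ry":-0.001,"rz":0.38}]' |bash chk.sh
cat > lv.py <<'E'
from lev import *
import sys
s=state(); p=s['tool_pos'][:2]; y,r=where(p,.19); F=s['contact_force'][:2]; print('yaw~%.3f r %.4f Ftan %.1f'%(y,r,-F@tang(p)))
for a in sys.argv[1:]:
  p,f=pos(.19,float(a)); print(a); go(p[0],p[1],.007,f)
T=[q for q in nets.boxes_of('top','lever_knob')[:2]]; optics.grab_frame('top')
E
python3 lv.py .8 1.0
```

```text
tool_pos: [0.5814, -0.3364, 0.0108]
contact_force: [2.0, -0.1, 0.7]
yaw~0.555 r 0.0877 Ftan 1.9
.8
pos [ 0.5814 -0.3364  0.0108] F [ 2.  -0.1  0.7] go {'dx': 0.0011, 'dy': -0.0266, 'dz': 0.0046, 'rx': 0.0043, 'ry': 0.003, 'rz': 0.1482}
1.0
pos [ 0.5814 -0.3364  0.0108] F [ 2.  -0.1  0.7] go {'dx': 0.0039, 'dy': -0.0476, 'dz': 0.0044, 'rx': 0.0046, 'ry': 0.0026, 'rz': 0.2815}
```

```bash

python3 -m inch '[{"dx":0,"dy":-0.009,"dz":0.003,"rx":0.003,"ry":0.003,"rz":0.05},{"dx":0.001,"dy":-0.018,"dz":0.003,"rx":0.003,"ry":0.003,"rz":0.1},{"dx":0.001,"dy":-0.026,"dz":0.003,"rx":0.003,"ry":0.003,"rz":0.148}]' |bash chk.sh 
python3 lv.py .9 1.1
```

```text
tool_pos: [0.5605, -0.3356, 0.0072]
contact_force: [1.3, -0.6, 0.7]
yaw~0.795 r 0.0839 Ftan 1.2
.9
pos [ 0.5605 -0.3356  0.0072] F [ 1.3 -0.6  0.7] go {'dx': -0.0028, 'dy': -0.0108, 'dz': 0.0002, 'rx': -0.0003, 'ry': -0.0007, 'rz': 0.0721}
1.1
pos [ 0.5605 -0.3356  0.0072] F [ 1.3 -0.6  0.7] go {'dx': -0.0024, 'dy': -0.032, 'dz': 0.0002, 'rx': -0.0003, 'ry': -0.0007, 'rz': 0.2054}
```

```bash

python3 -m inch '[{"dx":-0.001,"dy":-0.0055,"dz":0,"rx":0,"ry":0,"rz":0.036},{"dx":-0.0025,"dy":-0.011,"dz":0,"rx":0,"ry":0,"rz":0.072}]' |bash chk.sh 16 &&
python3 -m inch '[{"dx":0,"dy":-0.0055,"dz":0,"rx":0,"ry":0,"rz":0.036},{"dx":0.0005,"dy":-0.011,"dz":0,"rx":0,"ry":0,"rz":0.072}]' |bash chk.sh 16 
python3 lv.py 1.2 1.3
```

```text
tool_pos: [0.5514, -0.3352, 0.0064]
contact_force: [2.2, 1.1, 0.5]
tool_pos: [0.5428, -0.333, 0.0064]
contact_force: [0.3, -1.7, -0.7]
yaw~1.010 r 0.0829 Ftan 0.6
1.2
pos [ 0.5428 -0.333   0.0064] F [ 0.3 -1.7 -0.7] go {'dx': -0.0044, 'dy': -0.0196, 'dz': -0.0007, 'rx': -0.0014, 'ry': -0.0005, 'rz': 0.1292}
1.3
pos [ 0.5428 -0.333   0.0064] F [ 0.3 -1.7 -0.7] go {'dx': -0.0038, 'dy': -0.0302, 'dz': -0.0007, 'rx': -0.0014, 'ry': -0.0004, 'rz': 0.1958}
```

```bash

python3 -m inch '[{"dx":-0.0025,"dy":-0.005,"dz":0,"rx":0,"ry":0,"rz":0.032},{"dx":-0.004,"dy":-0.01,"dz":0,"rx":0,"ry":0,"rz":0.065}]' |bash chk.sh 16 &&
python3 -m inch '[{"dx":0,"dy":-0.005,"dz":0,"rx":0,"ry":0,"rz":0.032},{"dx":0.0005,"dy":-0.01,"dz":0,"rx":0,"ry":0,"rz":0.065}]' |bash chk.sh 16 
python3 lv.py 1.3 1.4
```

```text
tool_pos: [0.534, -0.3322, 0.0058]
contact_force: [2.2, -0.1, 0.8]
tool_pos: [0.5268, -0.3287, 0.0058]
contact_force: [0.7, -2.5, -0.0]
yaw~1.210 r 0.0833 Ftan 1.6
1.3
pos [ 0.5268 -0.3287  0.0058] F [ 0.7 -2.5 -0. ] go {'dx': -0.0033, 'dy': -0.0091, 'dz': -0.0014, 'rx': -0.0024, 'ry': -0.0002, 'rz': 0.0659}
1.4
pos [ 0.5268 -0.3287  0.0058] F [ 0.7 -2.5 -0. ] go {'dx': -0.0037, 'dy': -0.0197, 'dz': -0.0014, 'rx': -0.0024, 'ry': -0.0001, 'rz': 0.1326}
```

```bash

python3 -m inch '[{"dx":-0.0025,"dy":-0.005,"dz":-0.001,"rx":-0.002,"ry":0,"rz":0.033},{"dx":-0.0025,"dy":-0.006,"dz":-0.001,"rx":-0.002,"ry":0,"rz":0.04}]' |bash chk.sh 16 &&
python3 -m inch '[{"dx":0,"dy":-0.005,"dz":0,"rx":0,"ry":0,"rz":0.033},{"dx":0,"dy":-0.006,"dz":0,"rx":0,"ry":0,"rz":0.04}]' |bash chk.sh 16 &&
python3 -m inch '[{"dx":0,"dy":-0.005,"dz":0,"rx":0,"ry":0,"rz":0.033},{"dx":0,"dy":-0.006,"dz":0,"rx":0,"ry":0,"rz":0.04}]' |bash chk.sh 16 
python3 lv.py 1.5 1.6
```

```text
tool_pos: [0.5214, -0.3271, 0.0062]
contact_force: [1.2, -0.8, 0.4]
tool_pos: [0.5173, -0.3244, 0.0061]
contact_force: [0.7, -1.4, 1.0]
tool_pos: [0.5134, -0.3212, 0.006]
contact_force: [0.0, -2.7, 0.5]
yaw~1.395 r 0.0830 Ftan 1.5
1.5
pos [ 0.5134 -0.3212  0.006 ] F [ 0.  -2.7  0.5] go {'dx': -0.0039, 'dy': -0.0107, 'dz': -0.0013, 'rx': -0.0017, 'ry': -0.0001, 'rz': 0.0791}
1.6
pos [ 0.5134 -0.3212  0.006 ] F [ 0.  -2.7  0.5] go {'dx': -0.0041, 'dy': -0.0213, 'dz': -0.0012, 'rx': -0.0017, 'ry': -0.0001, 'rz': 0.1458}
```

```bash

python3 -m inch '[{"dx":-0.0025,"dy":-0.003,"dz":-0.001,"rx":-0.002,"ry":0,"rz":0.023},{"dx":-0.003,"dy":-0.005,"dz":-0.001,"rx":-0.002,"ry":0,"rz":0.033}]' |bash chk.sh 16 &&
python3 -m inch '[{"dx":0,"dy":-0.003,"dz":0,"rx":0,"ry":0,"rz":0.02},{"dx":0,"dy":-0.005,"dz":0,"rx":0,"ry":0,"rz":0.033}]' |bash chk.sh 16 &&
python3 -m inch '[{"dx":0,"dy":-0.003,"dz":0,"rx":0,"ry":0,"rz":0.02},{"dx":0,"dy":-0.005,"dz":0,"rx":0,"ry":0,"rz":0.033}]' |bash chk.sh 16 
python3 lv.py 1.6 1.7
```

```text
tool_pos: [0.509, -0.3198, 0.0066]
contact_force: [1.2, -0.2, 0.8]
tool_pos: [0.5058, -0.3172, 0.0066]
contact_force: [0.6, -2.5, -0.9]
tool_pos: [0.5031, -0.3142, 0.0065]
contact_force: [0.0, -2.0, 0.4]
yaw~1.544 r 0.0837 Ftan 1.4
1.6
pos [ 0.5031 -0.3142  0.0065] F [ 0.  -2.   0.4] go {'dx': -0.0025, 'dy': -0.0056, 'dz': -0.0006, 'rx': 0.0, 'ry': -0.0, 'rz': 0.0455}
1.7
pos [ 0.5031 -0.3142  0.0065] F [ 0.  -2.   0.4] go {'dx': -0.0033, 'dy': -0.0162, 'dz': -0.0006, 'rx': 0.0, 'ry': -0.0, 'rz': 0.1122}
```

```bash

python3 -m inch '[{"dx":-0.0015,"dy":-0.003,"dz":0,"rx":0,"ry":0,"rz":0.024},{"dx":-0.002,"dy":-0.003,"dz":0,"rx":0,"ry":0,"rz":0.024}]' |bash chk.sh 20 &&
python3 -m inch '[{"dx":0,"dy":-0.003,"dz":0,"rx":0,"ry":0,"rz":0.02},{"dx":0,"dy":-0.003,"dz":0,"rx":0,"ry":0,"rz":0.02}]' |bash chk.sh 20 &&
python3 -m inch '[{"dx":0,"dy":-0.003,"dz":0,"rx":0,"ry":0,"rz":0.02},{"dx":0,"dy":-0.003,"dz":0,"rx":0,"ry":0,"rz":0.02}]' |bash chk.sh 20 &&
python3 -m inch '[{"dx":0,"dy":-0.003,"dz":0,"rx":0,"ry":0,"rz":0.02},{"dx":0,"dy":-0.003,"dz":0,"rx":0,"ry":0,"rz":0.02}]' |bash chk.sh 20 
python3 lv.py 1.7; python3 bush.py | tail -2
```

```text
tool_pos: [0.5009, -0.313, 0.0066]
contact_force: [1.0, -0.5, -0.1]
tool_pos: [0.4994, -0.3118, 0.0067]
contact_force: [2.4, -4.0, -1.3]
yaw~1.596 r 0.0844 Ftan 4.5
1.7
pos [ 0.4994 -0.3118  0.0067] F [ 2.4 -4.  -1.3] go {'dx': -0.0022, 'dy': -0.0109, 'dz': -0.0004, 'rx': 0.0009, 'ry': -0.0003, 'rz': 0.0692}
tri [ 0.5593 -0.1909  0.0241] 0.25 along 117.8 across -65.7
tri [ 0.585  -0.1902 -0.0401] 11.22 along 139.4 across -51.7
```

The force is rising at about 1.6 rad, so the bite has begun. Small steps up to about 7 N.

```bash

python3 -m inch '[{"dx":0,"dy":-0.001,"dz":0,"rx":0,"ry":0,"rz":0},{"dx":0,"dy":-0.001,"dz":0,"rx":0,"ry":0,"rz":0}]' |bash chk.sh 40; python3 lv.py
python3 -m inch '[{"dx":0,"dy":-0.001,"dz":0,"rx":0,"ry":0,"rz":0},{"dx":0,"dy":-0.001,"dz":0,"rx":0,"ry":0,"rz":0}]' |bash chk.sh 40; python3 lv.py
```

```text
tool_pos: [0.4991, -0.3113, 0.0068]
contact_force: [3.0, -4.8, -2.3]
yaw~1.602 r 0.0844 Ftan 5.5
tool_pos: [0.4987, -0.3108, 0.0068]
contact_force: [2.8, -5.9, -2.3]
yaw~1.610 r 0.0843 Ftan 6.2
```

```bash

python3 -m inch '[{"dx":0,"dy":-0.001,"dz":0,"rx":0,"ry":0,"rz":0},{"dx":0,"dy":-0.001,"dz":0,"rx":0,"ry":0,"rz":0}]' |bash chk.sh 60; python3 lv.py
python3 -c "
from h import *
for i in range(4):
  optics.grab_frame('top'); print(state()['contact_force'].round(1))"
```

```text
tool_pos: [0.4983, -0.3103, 0.0068]
contact_force: [2.5, -6.0, -3.1]
yaw~1.617 r 0.0842 Ftan 6.0
[ 2.5 -5.3 -3.2]
[ 2.7 -6.2 -3. ]
[ 2.9 -5.7 -3.3]
[ 3.6 -5.6 -3.5]
```

```bash

python3 -m inch '[{"dx":0,"dy":-0.0012,"dz":0,"rx":0,"ry":0,"rz":0},{"dx":0,"dy":-0.0012,"dz":0,"rx":0,"ry":0,"rz":0},{"dx":0,"dy":-0.0012,"dz":0,"rx":0,"ry":0,"rz":0}]' |bash chk.sh 60; python3 lv.py; python3 lv.py
```

```text
tool_pos: [0.4979, -0.3097, 0.0068]
contact_force: [2.5, -6.1, -3.2]
yaw~1.626 r 0.0841 Ftan 6.1
yaw~1.626 r 0.0841 Ftan 5.8
```

```bash

python3 -m inch '[{"dx":0,"dy":-0.0012,"dz":0,"rx":0,"ry":0,"rz":0},{"dx":0,"dy":-0.0012,"dz":0,"rx":0,"ry":0,"rz":0}]' |bash chk.sh 80; python3 lv.py
python3 -m inch '[{"dx":0,"dy":-0.0012,"dz":0,"rx":0,"ry":0,"rz":0},{"dx":0,"dy":-0.0012,"dz":0,"rx":0,"ry":0,"rz":0}]' |bash chk.sh 80; python3 lv.py;python3 lv.py
```

```text
tool_pos: [0.4974, -0.3091, 0.0068]
contact_force: [3.8, -6.5, -3.5]
yaw~1.636 r 0.0840 Ftan 7.3
tool_pos: [0.4969, -0.3083, 0.0068]
contact_force: [3.9, -6.7, -3.3]
yaw~1.647 r 0.0838 Ftan 7.6
yaw~1.647 r 0.0838 Ftan 6.6
```

About 7 N is reached. Backing off, lifting, and checking.

```bash

python3 -m inch '[{"dx":0,"dy":0.004,"dz":0,"rx":0,"ry":0,"rz":0},{"dx":0,"dy":0.02,"dz":0,"rx":0,"ry":0,"rz":0},{"dx":0,"dy":0.02,"dz":-0.06,"rx":0,"ry":0,"rz":0},{"dx":0,"dy":0.02,"dz":-0.12,"rx":0,"ry":0,"rz":0},{"dx":0,"dy":0.02,"dz":-0.18,"rx":0,"ry":0,"rz":0}]' |bash chk.sh
python3 -m inch '[{"dx":0.05,"dy":0,"dz":-0.05,"rx":0,"ry":0,"rz":0},{"dx":0.1,"dy":0,"dz":-0.05,"rx":0,"ry":0,"rz":0},{"dx":0.15,"dy":0,"dz":-0.05,"rx":0,"ry":0,"rz":0},{"dx":0.2,"dy":0,"dz":-0.05,"rx":0,"ry":0,"rz":0},{"dx":0.25,"dy":0,"dz":-0.05,"rx":0,"ry":0,"rz":0}]'
python3 bush.py
python3 -c "
from h import *
a=optics.grab_frame('top')[170:290,330:490]; b=optics.grab_frame('scene')[150:260,310:450]
cv2.imwrite('pics/end.png',np.vstack([cv2.resize(a,(480,330),interpolation=2),cv2.resize(b,(344,270),interpolation=2)[:,:].repeat(1,1) if 0 else cv2.copyMakeBorder(cv2.resize(b,(344,270),interpolation=2),0,0,0,136,0)])[:,:,::-1])"
```

```text
tool_pos: [0.5047, -0.3196, 0.1513]
contact_force: [1.8, -1.1, 0.4]
time: 30.2
tool_pos: [0.6711, -0.2057, 0.1903]
tool_rot: [-0.001, 0.955, 0.297, -0.0]
contact_force: [-0.5, -0.4, -0.4]
gripper_width: 0.002
grasp_force: 0.0
top [(array([381.875, 222.25 ]), np.int32(465)), (array([415.875, 225.5  ]), np.int32(318))] 
scene [(array([366.125, 222.625]), np.int32(107))]
tcp [ 0.6727 -0.2034  0.1895] phi 34.76 F [0.9 0.1 0.6] stud rel along/across -19.7 -159.6
tri [ 0.5652 -0.1112  0.0229] 0.29 along -35.7 across -137.0
tri [ 0.5842 -0.1895 -0.0393] 11.34 along -64.8 across -61.8
```

View pics/end.png

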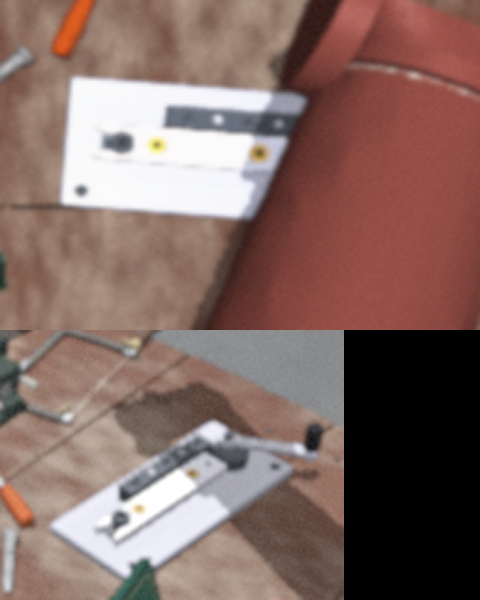

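The bar lies flush along the fence with its slot round the stud (top crop bushes at (382,222) and (416,225)). The knob shows at scene (437,194). I'll check its angle.

```bash
python3 - <<'E'
from lev import *
im=optics.grab_frame('scene'); 
for y in(0.06,1.0,1.3,1.5,1.6,1.65,1.7):
  p,_=pos(0,y); print(y,[proj('scene',[*p,z])[0].round(1).tolist() for z in (.051,)])
c=im[175:215,415:455].max(2); m=(c<60).astype(np.uint8); n,l,s,ce=cv2.connectedComponentsWithStats(m)
for i in range(1,n): print('dark',ce[i]+[415,175],s[i])
b=[proj('top',j2w([[0.5,y]],.026))[0].round(2).tolist() for y in(52.8,-25.9)];print('bush pred if closed',b)
a=back('top',(381.875,222.25),.026)[0];d=back('top',(415.875,225.5),.026)[0]; print('bar yaw',np.arctan2(a[1]-d[1],a[0]-d[0])-np.pi/2,'jig',Y)
print(state()['time'])
E
```

```text
0.06 [[404.9, 170.0]]
1.0 [[431.0, 180.3]]
1.3 [[435.6, 185.9]]
1.5 [[437.1, 189.9]]
1.6 [[437.4, 191.9]]
1.65 [[437.4, 192.9]]
1.7 [[437.4, 193.9]]
dark [436.88571429 194.05714286] [20 15  5  9 35]
bush pred if closed [[382.84, 222.42], [416.48, 225.21]]
bar yaw -0.08385246129913937 jig -0.0713129980463309
30.45
```

```bash
python3 -c "
from h import *
print(ticket.job_done())"
```

```text
the job is handed in; nothing more can be done
None
```

I handed the job in at about 30 s: the bar is hooked on the stud and flush on the fence, and the cam was turned to about 1.65 rad with about 7 N at the knob and stayed there after I let go. The bystanders were never touched, though I did not re-measure them. The reported tool height read 35 mm too low, so I corrected for it after touching the bar's top.

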